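# Close the damp box: slip the hatch under its lips and set the vent

## Task

Take the blue hatch off the sloping rack by its handle, tilt it through the opening of the damp box and lay it flat on the ledges, centred so that both ends lie under the two yellow lips. Then turn the vent dial until its scale reads 40 degrees at the red index line, and let go. Do not disturb the jar, the tile stack or the bowl.

Things in the scene. Friction and masses are not known exactly. Their poses are not given: they have to be found in the camera images.
- hatch: Blue hatch panel, 164 (its x) x 110 (its y) x 8 mm thick, about 0.3 kg, white and green inlay. Origin: centre of its underside; z is normal to the panel, towards the handle. It starts on the rack, sloped 30 degrees, its -x edge low. Either end may go under either lip.
- handle (a point): Middle of the hatch's handle, 33 mm above the hatch's origin; axes as the hatch. The handle is a dark flat-sided bar upright in the middle of the panel, 14 mm thick along x, 50 mm long along y; its top is 38 mm above the panel's top face.
- rack: Fixed wooden rack, 170 x 140 mm, with a board sloped 30 degrees: low on its -x side, rising to 111 mm on its +x side. A strip 12 mm proud of the board stops the hatch's low edge. Origin: centre of the foot, on the bench.
- damp_box: Fixed white box, 228 (x) x 240 (y) x 105 mm high, open on its -y half; a flat deck with the vent dial on its +y half. Origin: centre of its underside, on the bench.
- seat (a point): Centre of the box's opening at ledge height (70 mm above the bench), where the hatch's origin belongs; axes as the box. The pocket between the walls is 212 mm (x) x 124 mm (y). Ledges run all round it: 48 mm wide at the x ends, 24 mm along the y sides; below is open space.
- lip_low_x (a point): Middle of the free edge of the yellow lip at the pocket's -x end, at its top (105 mm above the bench, level with the walls). Each lip overhangs the pocket by 36 mm, is 5 mm thick, and its underside is 30 mm above the ledges.
- lip_high_x (a point): The same point on the lip at the +x end. The clear opening between the lips is 140 mm, so the hatch cannot pass flat: one end goes tilted under one lip to within 12 mm of the end wall, the other end then drops past the other lip, and the hatch is drawn back to the middle.
- vent_dial (a joint): Angle of the vent dial in rad, equal to the reading of its scale at the red index line (40 degrees = 0.698). It grows as the dial turns clockwise seen from above. Light friction (about 0.06 N m); it stays where it is left. Range -0.2 to 3.3.
- dial_grip (a point): Point on the dial's upright axis, 139 mm above the bench, 10 mm below the top of the grip; turns with the dial. The dial is a white disc of 76 mm diameter, its top 115 mm above the bench; the grip is a black bar on it, 44 mm long along this point's x, 12 mm wide along its y, 34 mm tall.
- index (a point): Middle of the red index line, 30 mm long, fixed on the deck at the disc's edge on the box's +x side. Scale on the disc's rim: a tick each 10 degrees from 0 to 180, longer each 30, longest each 90. The thick red tick, at the red-striped end of the grip bar, is 0; values grow counterclockwise round the disc. At reading 0 it meets the index line.
- glaze_jar: Amber glass glaze bottle, 64 mm diameter, 165 mm tall, loose. Origin: centre of its base. Leave alone.
- hex_stack: Stack of hexagonal glazed tiles (one piece), 72 mm across corners, 54 mm high, loose. Origin: centre of its base. Leave alone.
- slip_bowl: Terracotta bowl, 90 mm diameter, 50 mm high, loose. Origin: centre of its base. Leave alone.

How it is judged:
By the outcome, as a careful person would: the job done as asked, in the order asked, and still so for the second after the job is handed in, with the robot touching nothing.
It also fails if it takes over 61 s, if anything falls off the work surface, if the arm or the gripper's body presses on something with over 40 N, if the wrist force passes 120 N, or if a joint passes its speed limit or range.

## Robot

A 6-joint arm with a two-finger parallel gripper is mounted at the origin on the work surface. World frame = base frame: x ahead of the robot, y to its left, z up, the work surface at z = 0. Lengths are in mm, angles in rad, forces in N, time in s.
With the tool pointing down it reaches from about 275 to 1000 mm from the base axis. Payload 8.4 kg.
Tool frame: the origin (TCP) lies at the very end of the fingers, on their centre line; the grasp point (between the pads) lies r.hold_point_z behind it (r.hold_point_z is the distance from the TCP to the grasp point, in mm); x points along the fingers, z is the direction in which the jaws open and shut, and the axes are right-handed (so a half turn about x gives the same grasp; the last joint's range is limited). The gripper opens to 85 mm and grips with 20 to 120 N. Pads are 22 mm wide; open, the fingers measure 114 mm over their backs; the gripper's body (76 mm by 85 mm) begins 54 mm behind the grasp point. The pads swing forward as they close: fully open they stand 13 mm farther back than shut.
Start: joints at [1.284, 0.353, 1.633, -0, 1.155, -0.002], TCP at [175.602, 599.827, 231.281] pointing down, gripper open.
Joint ranges: [-2.63, 2.63], [-0.92, 2.1], [0.06, 2.66], [-1.3, 4.44], [0, 2.69], [-3.02, 3.02]. Speed limits (rad/s): [2.22, 2.22, 2.79, 3.14, 3.14, 3.14].

## Interface

Orientations are given as [roll, pitch, yaw] about the fixed x, y, z axes, in that order (R = Rz(yaw) Ry(pitch) Rx(roll)).
In Python, from rig import r gives the robot as it stands.
- The arm moves only by the tool jog_arm, never from a script. Its argument "series" is a list of rows, each a list of 7 numbers: the turn, a rotation vector about the tool's x, y, z in degrees, then the shift along the tool's x, y, z in cm, then the opening, from 0 (shut) to 1 (fully open). In form: [[wx, wy, wz, tx, ty, tz, fingers], ...]. A call has 1 to 20 rows; each row shifts and turns the commanded pose from where the row before left it, along the tool's axes as they then stand; what a row does not reach is not made up. A row lasts 1/10 s, in which the tool goes at most 50 mm and 8.59 degrees, less where a joint would pass 70% of its speed; a pose out of reach is approached as far as the arm can. A call with a gripper value outside its range is refused whole. The fingers move at their own pace and stop on an object; "force" is the grip in N (left out, the last holds). Time passes only in rows, so rows that do not move let the fingers close. It gives the time, the measured TCP pose, the force and the opening at its end, in the units of the state.
- r.sense(): the state, without advancing time (a new reading comes with each control period).
- r.grab_frame(name): name is "side" or "top"; returns (picture, depth): 420x560x3 uint8, red, green, blue; 420x560 float32, mm along the optical axis (not along the pixel's ray), 0 where there is no reading.
- r.get_calibration(name): a dict with "mtx" (3x3 intrinsics, pixels), "position" and "rotation" of the camera in the world. Camera axes: x right, y down, z forward; pixel columns grow to the right and rows downward; lengths in mm; the calibration is good to about 2 mm. A picture is of the moment at which its call begins. get_calibration takes no time and is no camera call.
- r.sign_off(): hands the job in, once; it reports no verdict.
The state is a dict: "clock": time; "qpos": joint angles; "qvel": joint speeds; "joint_efforts": joint torques, N m; "eef_pos": TCP position; "tcp_rot": TCP orientation; "contact_force": force on the tool from outside, world axes, zero at the start; "wrist_torque": the same for the moment, N m; "opening": opening from 0.0 (shut) to 1.0 (fully open).
Only numpy, scipy, OpenCV 4.12 (cv2) and the standard library are available. Lean on these libraries where they do the work, as an engineer would, in place of code of your own. Each camera call takes 0.05 s, during which the arm holds its last target.

## Working session

There is one attempt and no reset: what is moved stays moved. The work goes in short steps, Python scripts to look and compute and a tool call to move; the robot and the scene stay as the last step left them, time stands still between calls to the robot, and variables do not carry over. Pictures are saved under pics/ and viewed, and the job is handed in when it is done.

Besides the shell and the picture viewer there is one more tool, called after "Request:" as name(argument=value, ...) on one line, values as JSON. jog_arm: Moves the arm, as the interface text tells. Its arguments: {"type":"object","properties":{"series":{"type":"array"},"force":{"type":"number"}},"required":["series"]}

```bash
ls; mkdir -p pics
python3 - <<'E'
from rig import r
import cv2,numpy as np
s=r.sense();print(s, r.hold_point_z)
for n in("side","top"):
    p,d=r.grab_frame(n);cv2.imwrite(f"pics/{n}0.png",p[:,:,::-1]);np.save(f"{n}0.npy",d);print(n,r.get_calibration(n))
E
```

```text
pics
{'clock': 0.0, 'qpos': array([ 1.28359816e+00,  3.53670993e-01,  1.63414914e+00,  2.22237305e-05,
        1.15519505e+00, -2.43339280e-03]), 'qvel': array([ 7.55169209e-04,  2.20620701e-04,  5.66939084e-04,  7.61911587e-05,
       -1.69162897e-04, -5.13925516e-04]), 'joint_efforts': array([ 1.23670168e-03, -6.05251694e+01, -3.42090297e+01,  1.96454716e-04,
        9.06103291e-03,  1.59944352e-05]), 'eef_pos': array([175.45830632, 599.36092853, 230.5409931 ]), 'tcp_rot': array([ 3.12487648,  1.56937365, -1.87228626]), 'contact_force': array([-0.68176832, -0.73140681, -0.18971802]), 'wrist_torque': array([-0.02918392,  0.01719903, -0.0491594 ]), 'opening': 1.0019054262194216} 18.700000000000003
side {'mtx': array([[379.7074988 ,   0.        , 273.37113473],
       [  0.        , 379.7074988 , 211.46909684],
       [  0.        ,   0.        ,   1.        ]]), 'position': array([ 288.79105824, -577.76330815,  664.33711428]), 'rotation': array([-2.27567355,  0.01381867, -0.51554823])}
top {'mtx': array([[527.80694259,   0.        , 282.97248354],
       [  0.        , 527.80694259, 199.27319076],
       [  0.        ,   0.        ,   1.        ]]), 'position': array([ 485.52177421,    8.75037009, 1256.11384939]), 'rotation': array([-3.02827555, -0.02594417, -1.54172911])}
```

View pics/side0.png

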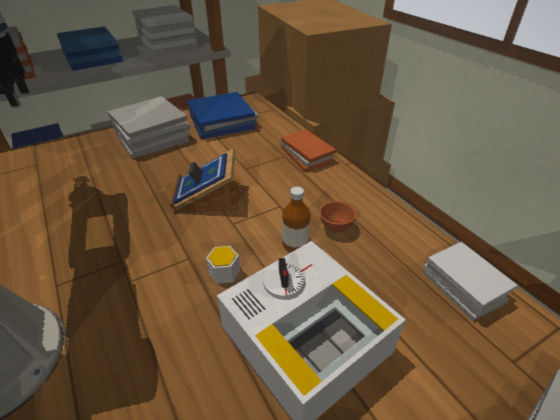

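View pics/top0.png

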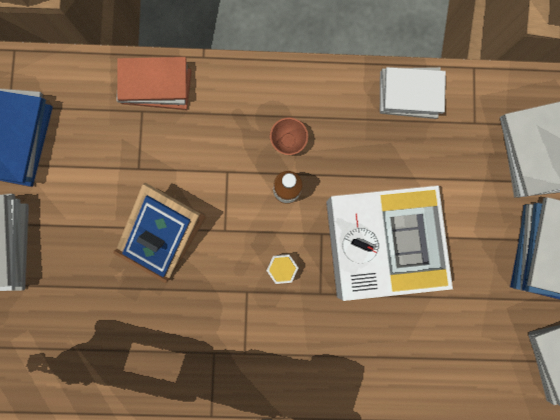

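Top view: rack/hatch around (157,232), box around (390,243), dial at (361,245), jar (288,187), tiles (283,269), bowl (290,137). I'll enlarge these.

```bash
cat > h.py <<'E'
import numpy as np,cv2
from scipy.spatial.transform import Rotation as R
from rig import r
def cal(n):
    c=r.get_calibration(n);return c['mtx'],np.array(c['position']),R.from_euler('xyz',c['rotation']).as_matrix()
def ray(n,u,v,z):
    K,p,M=cal(n);d=M@np.linalg.inv(K)@[u,v,1];return p+d*(z-p[2])/d[2]
def proj(n,X):
    K,p,M=cal(n);q=(K@(M.T@(np.atleast_2d(X)-p).T)).T;return q[:,:2]/q[:,2:]
def cloud(n,d):
    K,p,M=cal(n);v,u=np.mgrid[:d.shape[0],:d.shape[1]];P=np.stack([(u-K[0,2])/K[0,0]*d,(v-K[1,2])/K[1,1]*d,d],-1);return P@M.T+p
def crop(img,x,y,w,h,s,out):
    cv2.imwrite(out,cv2.resize(img[y:y+h,x:x+w],None,fx=s,fy=s,interpolation=cv2.INTER_CUBIC))
E
python3 - <<'E'
from h import *
t=cv2.imread('pics/top0.png');crop(t,320,175,140,130,5,'pics/c1.png');crop(t,105,170,110,120,5,'pics/c2.png')
d=np.load('top0.npy');P=cloud('top',d);
for u,v in[(157,232),(361,245),(340,270),(433,198),(413,195),(375,215),(283,269),(250,300),(185,190),(130,270)]:print(u,v,P[v,u].round(1))
E
```

```text
157 232 [538.6 259.6  76.7]
361 245 [ 521.  -182.8  149.6]
340 270 [ 467.1 -145.2  106.8]
433 198 [ 631.5 -350.9   99.5]
413 195 [ 636.  -304.5  105.4]
375 215 [ 589.2 -220.9  103.7]
283 269 [464.7 -23.2  51.4]
250 300 [ 3.897e+02  5.060e+01 -2.000e-01]
185 190 [643.6 214.2   4.8]
130 270 [451.3 333.5   1. ]
```

View pics/c1.png

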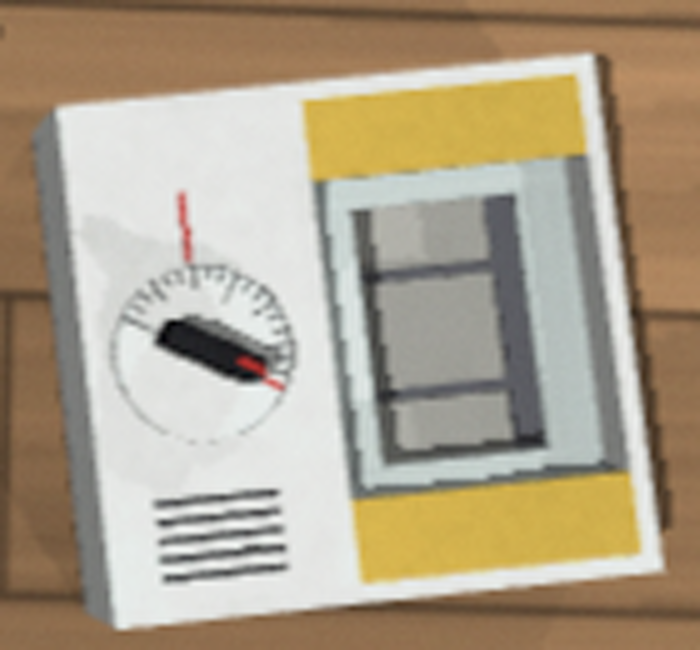

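View pics/c2.png

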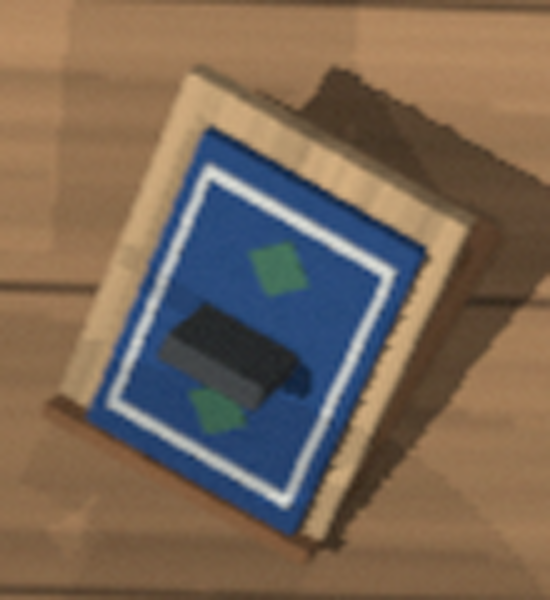

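Run:
```python
from h import *
from scipy.optimize import least_squares
q=np.array([(60,107),(597,55),(662,570),(118,628)])/5+[320,175]
X=np.array([ray('top',*p,105) for p in q]);print(X.round(1))
# TL=+x+y, TR=+x -y, BR=-x -y, BL=-x +y
L=np.array([[114,120],[114,-120],[-114,-120],[-114,120]])
f=lambda p:((L@R.from_euler('z',p[2]).as_matrix()[:2,:2].T+p[:2])-X[:,:2]).ravel()
s=least_squares(f,[540,-240,0]);b=s.x;print('box',b,s.fun.round(1))
Rb=R.from_euler('z',b[2]).as_matrix()
tob=lambda P:(np.asarray(P)-[b[0],b[1],0])@Rb
w=lambda P:Rb@np.array(P)+[b[0],b[1],0]
print('pocket centre lips',[tob(ray('top',*(np.array(p)/5+[320,175]),105)).round(1) for p in[(316,180),(585,155),(627,472),(352,496)]])
c=ray('top',204/5+320,353/5+175,115);print('dial c',c,tob(c))
t=tob(ray('top',283/5+320,388/5+175,115));cb=tob(c);v=t-cb;print('tick',np.degrees(np.arctan2(v[1],v[0])),np.hypot(*v[:2]))
for p in[(181,192),(190,262)]:print('idx',tob(ray('top',p[0]/5+320,p[1]/5+175,105)))
# bar top corners
for p in[(175,317),(157,342),(248,383),(268,358)]:print('bar',tob(ray('top',p[0]/5+320,p[1]/5+175,149)))
# hatch
h=np.array([(207,128),(428,248),(297,535),(90,412)])/5+[105,170]
H=np.array([[82,55,8],[82,-55,8],[-82,-55,8],[-82,55,8]])
def g(p):
    M=R.from_euler('z',p[3]).as_matrix()@R.from_euler('y',-np.pi/6).as_matrix()
    return (proj('top',H@M.T+p[:3])-h).ravel()
s=least_squares(g,[540,260,60,-.4]);print('hatch',s.x,np.degrees(s.x[3]),s.fun.round(2))
np.savez('fit',box=b,hatch=s.x)
p=s.x;M=R.from_euler('z',p[3]).as_matrix()@R.from_euler('y',-np.pi/6).as_matrix()
print('handle',p[:3]+M@[0,0,33]);
K=np.array([[x,y,46] for x in(-7,7) for y in(-25,25)]);print(proj('top',K@M.T+p[:3])*5-[525,850])
D=cloud('top',np.load('top0.npy'));Q=(D-p[:3])@M
m=(abs(Q[...,0])<75)&(abs(Q[...,1])<50)&(D[...,2]>15)
print('height over underside',np.percentile(Q[m][:,2],[5,25,50,75]))
hd=m&(Q[...,2]>40);print('handle top local',Q[hd].mean(0),Q[hd].min(0),Q[hd].max(0),hd.sum())
D=cloud('side',np.load('side0.npy'));Q=(D-p[:3])@M
m=(abs(Q[...,0])<75)&(abs(Q[...,1])<50)&(D[...,2]>15)
print('side height',np.percentile(Q[m][:,2],[5,25,50,75]))
# obstacles
D=cloud('top',np.load('top0.npy'))
for u,v in[(283,269),(288,187),(290,137)]:print(D[v-3:v+4,u-3:u+4].reshape(-1,3).mean(0))
side=cv2.imread('pics/side0.png')
crop(side,150,140,120,90,6,'pics/c3.png');crop(side,210,230,200,190,4,'pics/c4.png')
```

```text
[[ 627.2 -125.1  105. ]
 [ 658.1 -363.5  105. ]
 [ 433.1 -390.9  105. ]
 [ 401.9 -154.3  105. ]]
box [ 5.30080639e+02 -2.58465568e+02  1.27738725e-01] [ 0.7  0.2  0.3  0.6 -0.8 -1.1 -0.2  0.4]
pocket centre lips [array([ 70.4,  11. , 105. ]), array([  69.9, -109.3,  105. ]), array([ -69.7, -109.4,  105. ]), array([-68. ,  11.9, 105. ])]
dial c [ 520.79960772 -188.34827007  115.        ] [ -0.27305819  70.72834255 115.        ]
tick -119.5107789661348 37.22774013669165
idx [ 70.84473009  70.9561197  105.        ]
idx [ 39.8873093   70.52966714 105.        ]
bar [ 15.61056196  87.13162901 149.        ]
bar [  5.9427142  95.8744125 149.       ]
bar [-14.83810667  59.68829989 149.        ]
bar [ -5.28717115  50.0679743  149.        ]
hatch [ 5.31377718e+02  2.61527082e+02  6.23661597e+01 -4.80346339e-01] -27.521817948986254 [ 0.21 -0.42 -0.1   0.31 -0.04 -0.47 -0.08  0.58]
handle [516.74494158 269.15150666  90.94499798]
[[259.24542809 410.47090947]
 [159.71791144 354.04505539]
 [270.25389326 385.61985743]
 [170.2218992  328.95246425]]
height over underside [ 5.62269407  7.57372613  8.91351954 10.69477545]
handle top local [-1.79710119  3.19688156 45.59439538] [-11.08463852 -21.76243722  40.71942474] [ 6.12129716 27.10685452 50.52755642] 148
side height [7.01092445 7.86231373 8.54833971 9.68175201]
[464.75724742 -23.12557064  53.93550592]
[638.74015943 -26.18367523 149.23845365]
[780.75575216 -32.12618069   5.95171459]
```

```bash
cat >> h.py <<'E'
F=np.load('fit.npz') if __import__('os').path.exists('fit.npz') else None
def cur():
    s=r.sense();return np.array(s['eef_pos']),R.from_euler('xyz',s['tcp_rot']).as_matrix(),s
def toolR(xaxis,yaw_z):  # tool x, tool z
    x=np.array(xaxis)/np.linalg.norm(xaxis);z=np.array(yaw_z)/np.linalg.norm(yaw_z)
    return np.stack([x,np.cross(z,x),z],1)
def hatchR(yaw,tilt): return R.from_euler('z',yaw).as_matrix()@R.from_euler('y',-tilt).as_matrix()
def graspR(Mh,sgn): return toolR(-Mh[:,2],sgn*Mh[:,0])
def go(pos,Rt):
    p,M,s=cur()
    rv=np.degrees(R.from_matrix(M.T@Rt).as_rotvec())
    print('turn',rv.round(2),np.linalg.norm(rv).round(1),'| shift cm after turn',(Rt.T@(pos-p)/10).round(2),'| in current axes',(M.T@(pos-p)/10).round(2))
E
python3 - <<'E'
from h import *
p,M,s=cur();print(M.round(2))
h=F['hatch'];Mh=hatchR(h[3],np.pi/6)
tcp=h[:3]+Mh@[0,0,15.3]
pre=h[:3]+Mh@[0,0,120]
for sg in(1,-1):
    G=graspR(Mh,sg);print(sg);go(pre,G);go(tcp,G)
print(tcp,pre,Mh.round(2))
E
```

```text
[[-0.   -0.96  0.28]
 [-0.    0.28  0.96]
 [-1.    0.   -0.  ]]
1
turn [ 98.64 -21.75 -26.37] 104.4 | shift cm after turn [ 26.16 -13.52  32.44] | in current axes [  6.46 -37.77 -21.26]
turn [ 98.64 -21.75 -26.37] 104.4 | shift cm after turn [ 36.63 -13.52  32.44] | in current axes [ 15.53 -42.9  -22.26]
-1
turn [-76.85  25.02 -20.64] 83.4 | shift cm after turn [ 26.16  13.52 -32.44] | in current axes [  6.46 -37.77 -21.26]
turn [-76.85  25.02 -20.64] 83.4 | shift cm after turn [ 36.63  13.52 -32.44] | in current axes [ 15.53 -42.9  -22.26]
[524.59343078 265.06204247  75.61634834] [478.16762181 289.25226285 166.28920811] [[ 0.77  0.46 -0.44]
 [-0.4   0.89  0.23]
 [ 0.5   0.    0.87]]
```

View pics/c3.png

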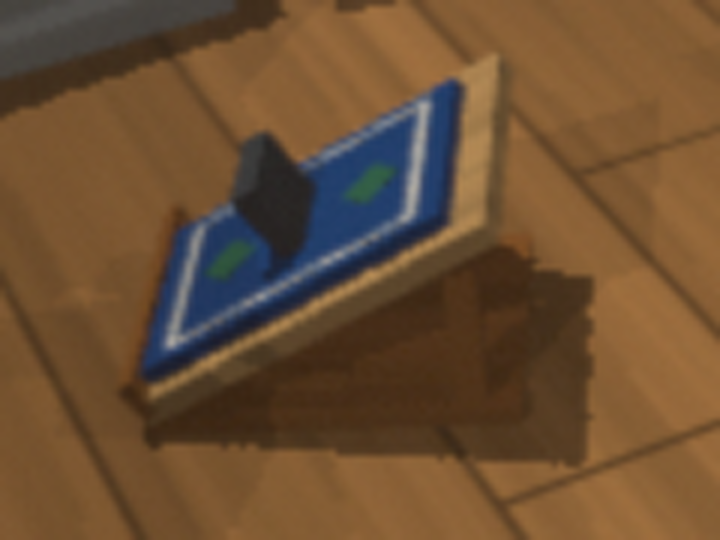

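View pics/c4.png

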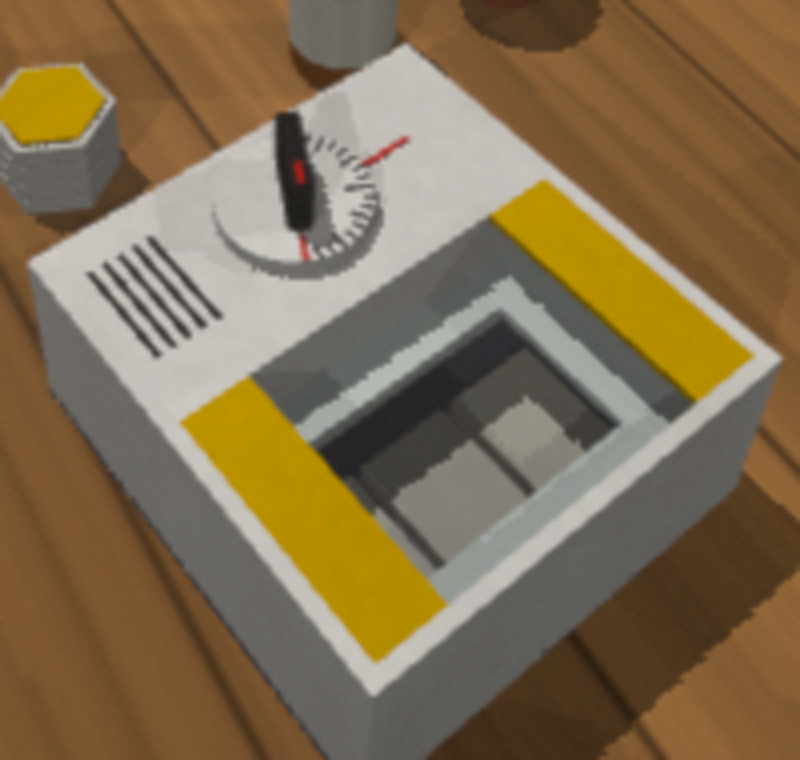

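Run:
```python
from h import *
h=F['hatch'];Mh=hatchR(h[3],np.pi/6)
H=np.array([[82,55,8],[82,-55,8],[-82,-55,8],[-82,55,8],[-7,-25,46],[7,-25,46],[7,25,46],[-7,25,46]])
im=cv2.imread('pics/side0.png');S=5
big=cv2.resize(im[140:240,150:270],None,fx=6,fy=6,interpolation=cv2.INTER_CUBIC)
for q in proj('side',H@Mh.T+h[:3]):cv2.circle(big,tuple(int(a) for a in ((q+.5-[150,140])*6)),4,(0,255,255),1)
cv2.imwrite('pics/c5.png',big)
b=F['box'];Rb=R.from_euler('z',b[2]).as_matrix()
B=np.array([[114,120,105],[114,-120,105],[-114,-120,105],[-114,120,105],[70,12,105],[70,-112,105],[-70,-112,105],[-70,12,105],[40,71,105],[70,71,105],[0,71,115],[-11,51.9,149],[11,90.1,149]])
big=cv2.resize(im[230:420,210:410],None,fx=4,fy=4,interpolation=cv2.INTER_CUBIC)
for q in proj('side',B@Rb.T+[b[0],b[1],0]):cv2.circle(big,tuple(int(a) for a in ((q+.5-[210,230])*4)),4,(255,0,255),1)
cv2.imwrite('pics/c6.png',big)
```

```text
(no output)
```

View pics/c5.png

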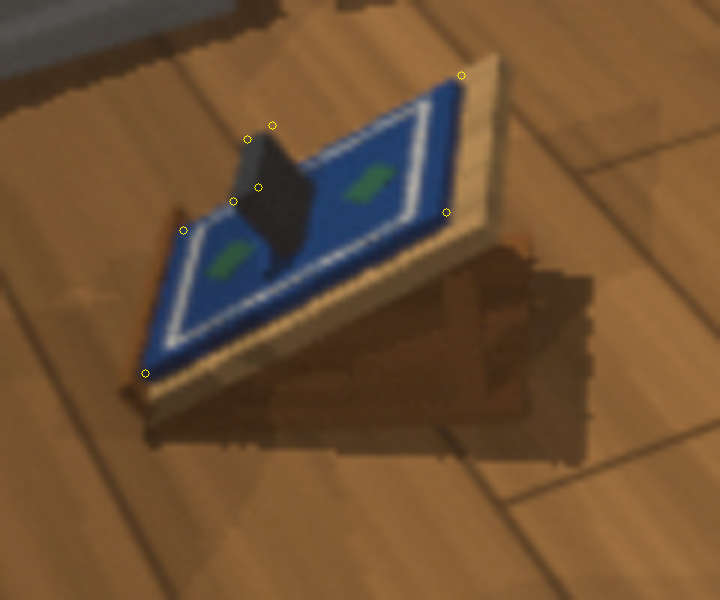

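View pics/c6.png

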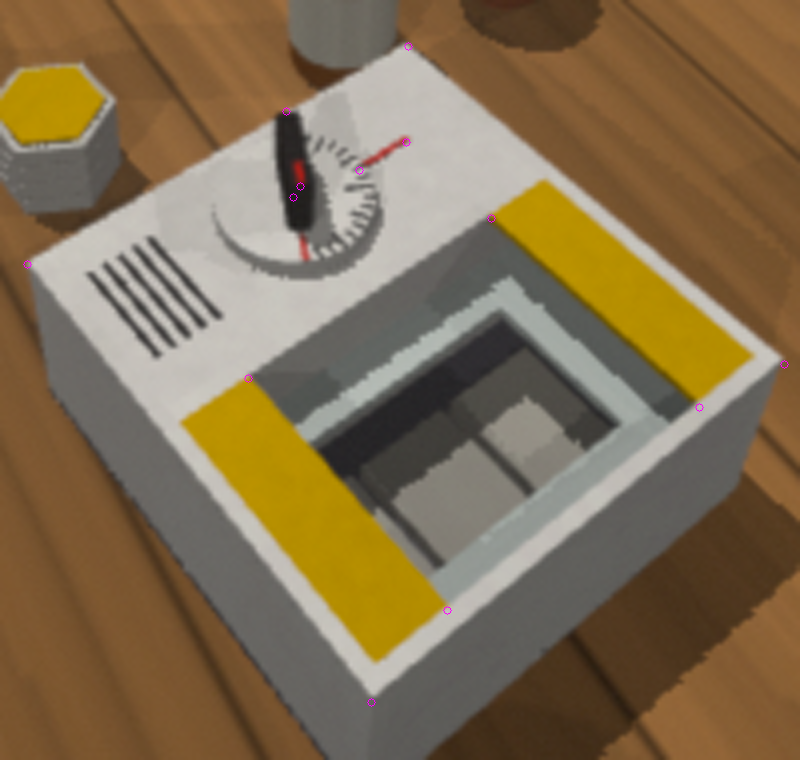

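Request:
jog_arm(series=[[5,-1.1,-1.3,-0.1,-1,0,0.7],[5,-1.1,-1.3,0,-1,0,0.7]])

```text
clock: 0.3
eef_pos: [194.8, 593.2, 232.1]
tcp_rot: [-0.786, 1.511, 0.322]
contact_force: [-0.4, -0.2, 0.6]
opening: 0.707
```

Run:
```python
from h import *
from scipy.optimize import least_squares
h=(np.array([(207,128),(428,248),(297,535),(90,412)])+.5)/5-.5+[105,170]
hs=(np.array([(461,83),(447,223),(146,378),(180,232)])+.5)/6-.5+[150,140]
H=np.array([[82,55,8],[82,-55,8],[-82,-55,8],[-82,55,8]])
def g(p):
    P=H@hatchR(p[3],np.pi/6).T+p[:3]
    return np.r_[(proj('top',P)-h).ravel(),(proj('side',P)-hs).ravel()]
s=least_squares(g,F['hatch'],x_scale=[1,1,1,.01]);print(s.x,s.fun.round(2))
np.savez('fit',box=F['box'],hatch=s.x)
h=s.x;Mh=hatchR(h[3],np.pi/6);G=graspR(Mh,1)
go(h[:3]+Mh@[0,0,130],G);go(h[:3]+Mh@[0,0,15.3],G)
```

```text
[ 5.32042580e+02  2.63568171e+02  5.74932176e+01 -4.81384960e-01] [ 0.24 -0.09 -0.28  0.58 -0.14 -0.45  0.02  0.65  0.09 -0.19 -0.15 -0.73
  0.2   0.1   0.75  0.67]
turn [ 88.48 -19.55 -23.74] 93.7 | shift cm after turn [ 24.7  -13.6   30.38] | in current axes [  7.21 -38.11 -14.61]
turn [ 88.48 -19.55 -23.74] 93.7 | shift cm after turn [ 36.17 -13.6   30.38] | in current axes [ 17.37 -43.42 -15.14]
```

Run:
```python
from h import *
h=F['hatch'].copy();
for n in('top','side'):
    D=cloud(n,np.load(n+'0.npy'));Q=(D-h[:3])@hatchR(h[3],np.pi/6)
    m=(abs(abs(Q[...,0])-40)<25)&(abs(abs(Q[...,1])-40)<8)&(D[...,2]>15);print(n,np.percentile(Q[m][:,2],[10,50,90]),m.sum())
    hd=(abs(Q[...,0])<20)&(abs(Q[...,1])<35)&(Q[...,2]>25);print(np.percentile(Q[hd],[3,50,97],axis=0).round(1))
```

```text
top [10.2327113  12.66766415 15.19552352] 530
[[ -6.9 -23.7  27.6]
 [  4.7   0.1  46.3]
 [  8.2  23.9  52.8]]
side [11.13991409 12.26797495 13.45684088] 159
[[ -5.3 -27.8  26.6]
 [  5.6 -11.3  41. ]
 [  7.6  19.5  51.3]]
```

Request:
jog_arm(series=[[6,-1.3,-1.6,0,-2.0,-0.7,0.7],[6,-1.3,-1.6,0,-2.0,-0.7,0.7],[6,-1.3,-1.6,0,-2.0,-0.7,0.7],[6,-1.3,-1.6,0,-2.0,0,0.7],[6,-1.3,-1.6,0,-2.0,0.3,0.7],[6,-1.3,-1.6,0,-2.0,0.5,0.7],[6,-1.3,-1.6,0,-2.0,1,0.7],[6,-1.3,-1.6,0,-2.0,1,0.7],[6,-1.3,-1.6,0,-2.0,1,0.7],[6,-1.3,-1.6,0,-2.0,1.5,0.7],[6,-1.3,-1.6,0,-2.0,1.5,0.7],[6,-1.3,-1.6,0,-2.0,2,0.7],[6,-1.3,-1.6,0,-2.0,2,0.7],[6,-1.3,-1.6,0,-1.0,2,0.7]])

```text
clock: 1.7
eef_pos: [401.0, 362.3, 302.3]
tcp_rot: [-0.047, 1.07, -0.446]
contact_force: [0.3, 0.2, -0.3]
opening: 0.698
```

Run:
```python
from h import *
h=F['hatch'].copy();Mh=hatchR(h[3],np.pi/6);h[:3]+=4.2*Mh[:,2];np.savez('fit',box=F['box'],hatch=h);print(h)
G=graspR(Mh,1)
go(h[:3]+Mh@[0,0,130],G);go(h[:3]+Mh@[0,0,15.5],G)
```

```text
[ 5.30181235e+02  2.64540486e+02  6.11305243e+01 -4.81384960e-01]
turn [ 4.5  -1.29 -1.03] 4.8 | shift cm after turn [15.87 -2.69  1.78] | in current axes [15.78 -3.12  1.91]
turn [ 4.5  -1.29 -1.03] 4.8 | shift cm after turn [27.32 -2.69  1.78] | in current axes [27.23 -3.33  2.16]
```

Request:
jog_arm(series=[[4.5,-1.3,-1.0,0,0,0,0.7],[0,0,0,2.5,-0.7,0.45,0.7],[0,0,0,3.5,-0.7,0.45,0.7],[0,0,0,3.5,-0.7,0.45,0.7],[0,0,0,3.5,-0.6,0.4,0.7],[0,0,0,2.9,0,0,0.7],[0,0,0,0,0,0,0.7],[0,0,0,0,0,0,0.7]])

```text
clock: 2.5
eef_pos: [472.4, 296.4, 173.1]
tcp_rot: [-0.002, 1.048, -0.479]
contact_force: [-0.4, -0.5, 1.5]
opening: 0.702
```

Run:
```python
from h import *
h=F['hatch'].copy();Mh=hatchR(h[3],np.pi/6)
G=graspR(Mh,1)
go(h[:3]+Mh@[0,0,15.5],G);print(cur()[2]['qpos'].round(2))
p,_=r.grab_frame('side');cv2.imwrite('pics/s1.png',p[:,:,::-1]);crop(np.ascontiguousarray(p[:,:,::-1]),130,100,140,120,5,'pics/s1c.png')
```

```text
turn [ 0.23 -0.06 -0.08] 0.3 | shift cm after turn [11.45 -0.15  0.12] | in current axes [11.45 -0.17  0.13]
[ 0.86  0.28  2.   -0.7   0.86  1.81]
```

View pics/s1c.png

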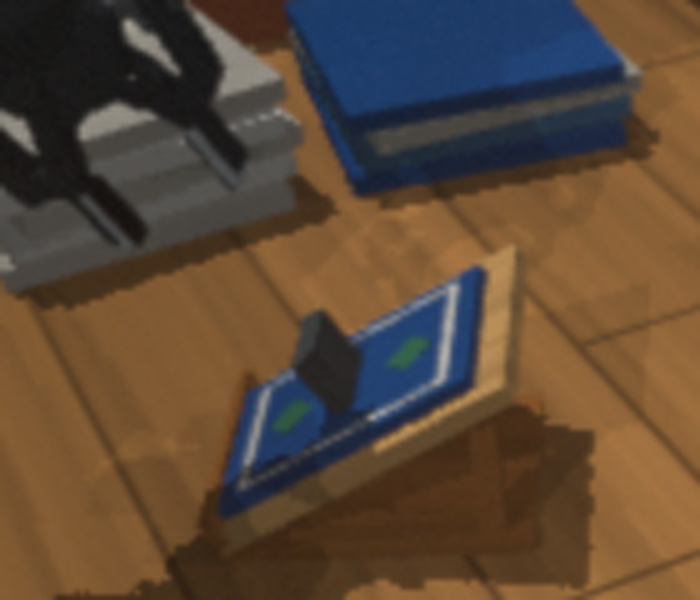

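Side crop: open fingers (pads at ~(120,235) and (235,180)) are in line with the handle (330,360). Going in.

Request:
jog_arm(series=[[0,0,0,2.0,-0.15,0.12,0.7],[0,0,0,3.0,0,0,0.7],[0,0,0,2.5,0,0,0.7],[0,0,0,2,0,0,0.7],[0,0,0,1.1,0,0,0.7],[0,0,0,0.5,0,0,0.7],[0,0,0,0,0,0,0.7],[0,0,0,0,0,0,0.7]])

```text
clock: 3.35
eef_pos: [522.1, 270.2, 78.6]
tcp_rot: [0.003, 1.047, -0.473]
contact_force: [-0.1, -0.2, 0.4]
opening: 0.697
```

Run:
```python
from h import *
h=F['hatch'].copy();Mh=hatchR(h[3],np.pi/6)
G=graspR(Mh,1)
go(h[:3]+Mh@[0,0,15.5],G);print(cur()[2]['contact_force'].round(2))
p,_=r.grab_frame('side');crop(np.ascontiguousarray(p[:,:,::-1]),130,100,140,120,5,'pics/s2c.png')
```

```text
turn [ 0.22 -0.02 -0.23] 0.3 | shift cm after turn [ 0.45 -0.13 -0.03] | in current axes [ 0.45 -0.13 -0.03]
[-0.14 -0.15  0.35]
```

View pics/s2c.png

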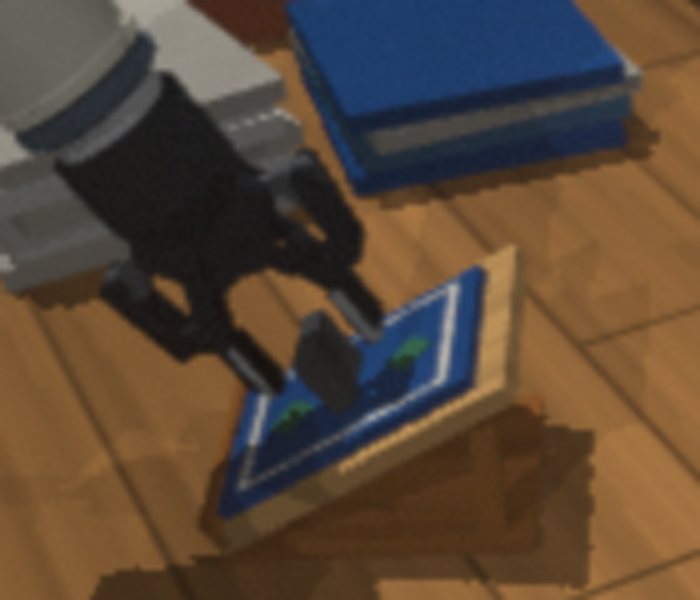

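Request:
jog_arm(series=[[0,0,0,0.2,-0.1,0,0.7],[0,0,0,0,0,0,0.1],[0,0,0,0,0,0,0.05],[0,0,0,0,0,0,0.05],[0,0,0,0,0,0,0.05],[0,0,0,0,0,0,0.05],[0,0,0,0,0,0,0.05]], force=70)

```text
clock: 4.1
eef_pos: [522.8, 268.0, 76.4]
tcp_rot: [0.001, 1.047, -0.476]
contact_force: [-0.4, -0.7, 5.0]
opening: 0.148
```

Request:
jog_arm(series=[[0,0,0,-0.6,0,0,0.05],[0,0,0,-1.2,0,0,0.05],[0,0,0,-1.6,0,0,0.05],[0,0,0,-1.6,0,0,0.05],[0,0,0,-2,0,0.6,0.05],[0,0,0,-2.4,0,1.4,0.05],[0,0,0,-2.4,0,1.4,0.05],[0,0,0,-2.4,0,1.4,0.05],[0,0,0,-2.4,0,1.4,0.05],[0,0,0,-2.2,0,1.2,0.05],[0,0,0,-1,0,0.6,0.05],[0,0,0,0,0,0,0.05]], force=70)

```text
clock: 5.3
eef_pos: [496.2, 282.4, 289.3]
tcp_rot: [0.007, 1.048, -0.47]
contact_force: [-0.4, 0.8, -3.4]
opening: 0.15
```

Run:
```python
from h import *
b=F['box'];Rb=R.from_euler('z',b[2]).as_matrix()
p,_=r.grab_frame('side');cv2.imwrite('pics/s3.png',p[:,:,::-1])
Mh=hatchR(b[2],np.radians(25));G=graspR(Mh,1)
tgt=Rb@[-20,-50,300]+[b[0],b[1],0]
go(tgt,G);print(tgt,cur()[0],cur()[2]['qpos'].round(2),cur()[2]['contact_force'])
```

```text
turn [-30.75   4.81  15.9 ] 34.9 | shift cm after turn [ -3.44 -59.03  -4.44] | in current axes [ 13.34 -51.69  25.8 ]
[ 516.61317022 -310.60602511  300.        ] [495.71706902 281.85029871 287.57667296] [ 0.81  0.14  1.89 -0.59  1.03  1.57] [-0.63187644 -0.08009168 -4.02358585]
```

View pics/s3.png

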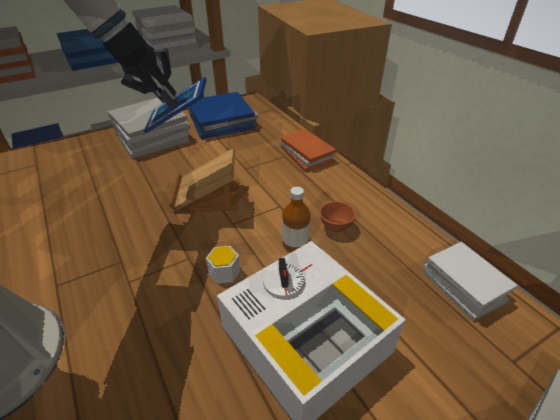

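Request:
jog_arm(series=[[-4,0.6,2.1,0,0,0,0.05],[-4.5,0.7,2.3,0,0,0,0.05],[-4.5,0.7,2.3,0,0,0,0.05],[-4.5,0.7,2.3,0,0,0,0.05],[-4.5,0.7,2.3,0,0,0,0.05],[-4.5,0.7,2.3,0,0,0,0.05],[-4.25,0.75,2.3,0,-2,0,0.05],[0,0,0,-0.2,-4,-0.3,0.05],[0,0,0,-0.2,-4,-0.3,0.05],[0,0,0,-0.2,-4,-0.3,0.05],[0,0,0,-0.2,-4,-0.3,0.05],[0,0,0,-0.2,-4,-0.3,0.05],[0,0,0,-0.2,-4,-0.3,0.05],[0,0,0,-0.2,-4,-0.3,0.05],[0,0,0,-0.2,-4,-0.3,0.05],[0,0,0,-0.2,-4,-0.3,0.05],[0,0,0,-0.2,-4,-0.3,0.05],[0,0,0,-0.2,-4,-0.3,0.05],[0,0,0,-0.2,-4,-0.3,0.05],[0,0,0,-0.2,-3,-0.3,0.05]])

```text
clock: 7.35
eef_pos: [514.7, -252.0, 293.0]
tcp_rot: [0.001, 1.139, 0.127]
contact_force: [0.1, -0.2, -4.0]
opening: 0.148
```

Request:
jog_arm(series=[[0,0,0,0,-2,0,0.05],[0,0,0,0,0,0,0.05],[0,0,0,0,0,0,0.05]])

```text
clock: 7.65
eef_pos: [517.4, -269.5, 293.1]
tcp_rot: [0.003, 1.139, 0.13]
contact_force: [0.5, 0.5, -2.0]
opening: 0.151
```

Run:
```python
from h import *
b=F['box'];Rb=R.from_euler('z',b[2]).as_matrix()
for n in('side','top'):
    p,d=r.grab_frame(n);cv2.imwrite(f'pics/{n}4.png',p[:,:,::-1]);np.save(n+'4.npy',d)
Mh=hatchR(b[2],np.radians(25));G=graspR(Mh,1)
tgt=Rb@[-20,-50,300]+[b[0],b[1],0]
go(tgt,G);print(tgt,cur()[0],cur()[2]['qpos'].round(2),cur()[2]['contact_force'])
```

```text
turn [ 0.   -0.19 -0.04] 0.2 | shift cm after turn [-0.82 -4.14 -0.33] | in current axes [-0.82 -4.14 -0.34]
[ 516.61317022 -310.60602511  300.        ] [ 517.7748918  -268.71916174  293.98843151] [-0.66  0.08  1.91  0.4   0.87 -1.  ] [-0.24070566 -0.12980859 -2.20132543]
```

View pics/side4.png

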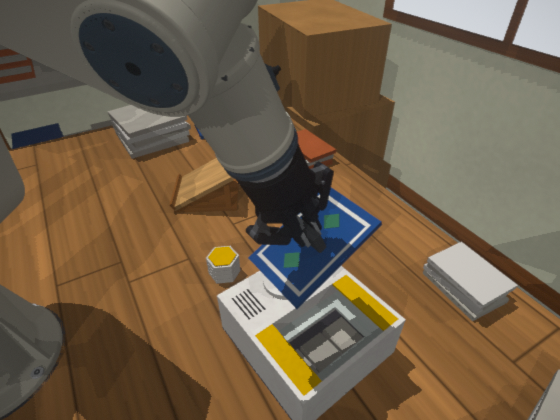

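View pics/top4.png

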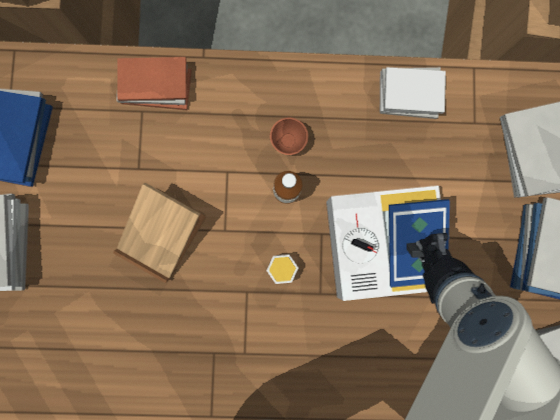

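Run:
```python
from h import *
s=cv2.imread('pics/side4.png');crop(s,235,180,155,130,5,'pics/c7.png')
s=cv2.imread('pics/top4.png');crop(s,375,185,90,110,6,'pics/c8.png')
p,M,_=cur()
H=np.array([[82,55,8],[82,-55,8],[-82,-55,8],[-82,55,8]])
Mh=np.stack([M[:,2],np.cross(-M[:,0],M[:,2]),-M[:,0]],1)
P=H@Mh.T+p-18*Mh[:,2]
print(((proj('side',P)-[235,180]+.5)*5).round(),((proj('top',P)-[375,185]+.5)*6).round())
```

```text
[[460.  15.]
 [738. 204.]
 [307. 635.]
 [ 70. 387.]] [[ 91. 123.]
 [453.  88.]
 [441. 577.]
 [ 99. 612.]]
```

View pics/c7.png

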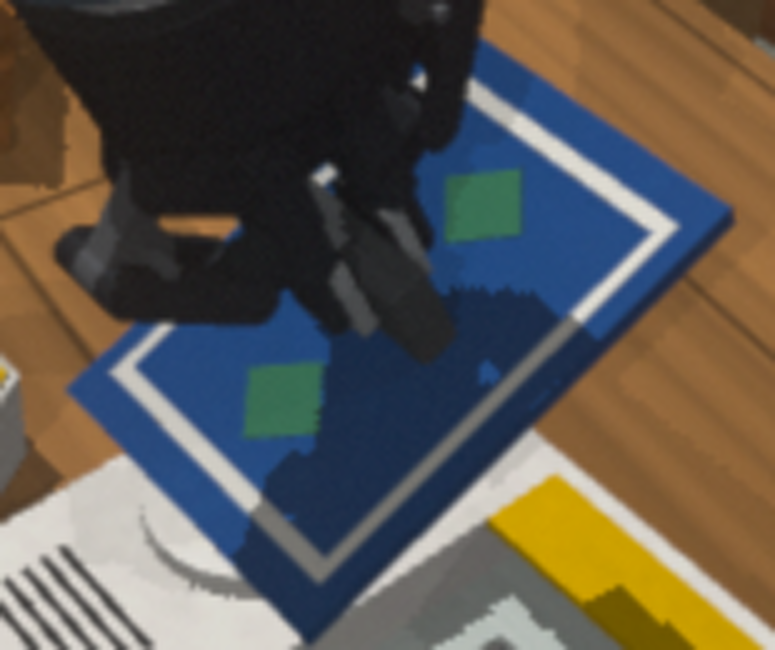

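View pics/c8.png

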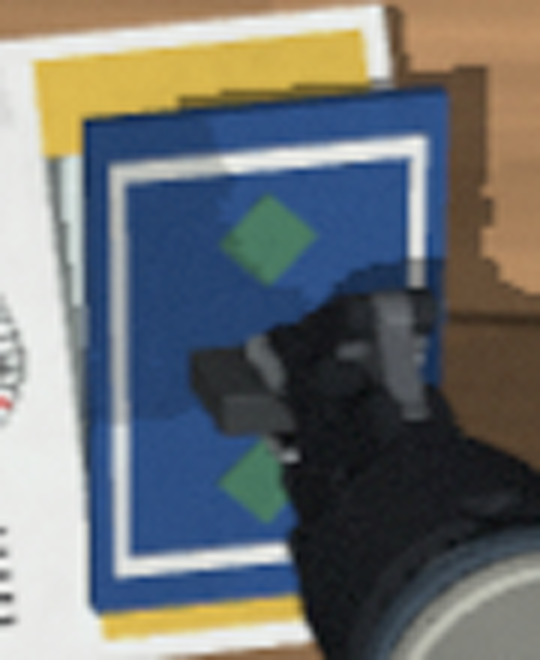

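Run:
```python
from h import *
from scipy.optimize import least_squares
p,M,_=cur()
Mh=np.stack([M[:,2],np.cross(-M[:,0],M[:,2]),-M[:,0]],1)
H=np.array([[82,55,8],[82,-55,8],[-82,-55,8],[-82,55,8]])
hs=np.array([(734,210),(311,640),(69,389)])/5-.4+[235,180]
ht=np.array([(84,121),(448,89),(95,612)])/6-.4+[375,185]
def f(o):
    P=(H@R.from_rotvec(o[3:]).as_matrix().T+o[:3])@Mh.T+p
    return np.r_[(proj('side',P)[1:]-hs).ravel(),(proj('top',P)[[0,1,3]]-ht).ravel()]
s=least_squares(f,[0,0,-18,0,0,0],x_scale=[1,1,1,.01,.01,.01]);print(s.x[:3],np.degrees(s.x[3:]),s.fun.round(2))
np.savez('off',o=s.x)
for n in('top','side'):
    D=cloud(n,np.load(n+'4.npy'));Q=(D-p)@Mh
    m=(abs(abs(Q[...,0])-60)<20)&(abs(Q[...,1]-20)<20)&(abs(Q[...,2])<40);print(n,np.percentile(Q[m][:,2],[10,50,90]),m.sum())
```

```text
[ -0.71653924   0.67910263 -20.58262425] [ 0.86139355 -0.13416194  0.09740661] [ 0.21 -0.14 -0.53 -0.07  0.13  0.26  0.47  0.36 -0.38 -0.52  0.01 -0.13]
top [-12.03743453  -9.94696082  -7.83257013] 851
side [-11.14425292 -10.11498654  -9.00808961] 1124
```

```bash
cat >> h.py <<'E'
def boxpose(Ox,Oz,th,y=-50.5,off=18.0):
    b=F['box'];Rb=R.from_euler('z',b[2]).as_matrix()
    Mh=hatchR(b[2],np.radians(th))
    O=Rb@[Ox,y,Oz]+[b[0],b[1],0]
    return O+Mh[:,2]*off,graspR(Mh,1)
def rows(wps,**k):
    p,M,s=cur()
    for w in wps:
        P,G=boxpose(*w,**k)
        rv=np.degrees(R.from_matrix(M.T@G).as_rotvec());d=M.T@(P-p)/10
        print(w,'turn',rv.round(1),'shift',d.round(2));p,M=P,G
def where(off=18.0):
    p,M,s=cur();b=F['box'];Rb=R.from_euler('z',b[2]).as_matrix()
    O=Rb.T@(p+M[:,0]*off-[b[0],b[1],0]);n=Rb.T@(-M[:,0]);x=Rb.T@M[:,2]
    print('O in box',O.round(1),'tilt',np.degrees(np.arctan2(x[2],x[0])).round(2),'yawerr',np.degrees(x[1]).round(2),'roll',np.degrees(n[1]).round(2),'F',s['contact_force'].round(1),'t',round(s['clock'],2),'op',round(s['opening'],3))
E
python3 - <<'E'
from h import *
where()
rows([(15,270,25),(15,113,25),(15,107,25),(-18,107,25),(-18,107-5,23)])
E
```

```text
O in box [ -6.   -8.6 277.6] tilt 24.81 yawerr 0.0 roll -0.04 F [-0.2 -0.1 -2.2] t 7.75 op 0.149
(15, 270, 25) turn [ 0.  -0.2 -0. ] shift [ 1.57 -4.19  1.58]
(15, 113, 25) turn [0. 0. 0.] shift [14.23  0.   -6.64]
(15, 107, 25) turn [0. 0. 0.] shift [ 0.54  0.   -0.25]
(-18, 107, 25) turn [0. 0. 0.] shift [-1.39  0.   -2.99]
(-18, 102, 23) turn [ 0.  2. -0.] shift [ 0.45 -0.   -0.15]
```

Request:
jog_arm(series=[[0,0,0,0.5,-1.4,0.5,0.05],[0,0,0,0.5,-1.4,0.5,0.05],[0,0,0,0.6,-1.4,0.6,0.05],[0,0,0,1.5,0,-0.7,0.05],[0,0,0,2.5,0,-1.15,0.05],[0,0,0,2.5,0,-1.15,0.05],[0,0,0,2,0,-0.95,0.05],[0,0,0,1.5,0,-0.7,0.05],[0,0,0,0,0,0,0.05],[0,0,0,0,0,0,0.05],[0,0,0,0,0,0,0.05]])

```text
clock: 8.85
eef_pos: [545.8, -309.9, 178.4]
tcp_rot: [-0.006, 1.135, 0.122]
contact_force: [-0.1, -0.4, -2.9]
opening: 0.151
```

Run:
```python
from h import *
where()
p,d=r.grab_frame('side');cv2.imwrite('pics/s5.png',p[:,:,::-1])
rows([(15,113,25),(15,107,25),(-18,107,25)])
```

```text
O in box [ 16.6 -53.  162.1] tilt 24.99 yawerr 0.04 roll 0.14 F [-0.1 -0.4 -2.9] t 8.85 op 0.151
(15, 113, 25) turn [0.  0.  0.1] shift [ 4.4   0.25 -2.22]
(15, 107, 25) turn [0. 0. 0.] shift [ 0.54  0.   -0.25]
(-18, 107, 25) turn [0. 0. 0.] shift [-1.39  0.   -2.99]
```

View pics/s5.png

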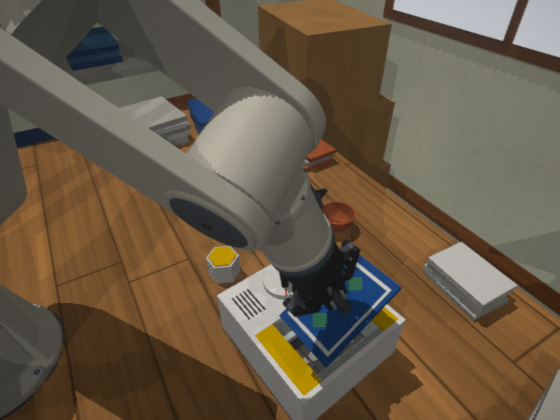

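The low end sits inside the lip opening, at about (330,355). Lowering.

Request:
jog_arm(series=[[0,0,0,1.0,0.2,-0.5,0.05],[0,0,0,1.6,0,-0.75,0.05],[0,0,0,1.2,0,-0.6,0.05],[0,0,0,0.6,0,-0.35,0.05],[0,0,0,0.4,0,-0.2,0.05],[0,0,0,0,0,0,0.05],[0,0,0,0,0,0,0.05]])

```text
clock: 9.6
eef_pos: [543.4, -307.5, 124.0]
tcp_rot: [-0.004, 1.135, 0.124]
contact_force: [-0.4, -0.1, -2.9]
opening: 0.147
```

Run:
```python
from h import *
where()
rows([(15,107.5,24.5),(-18,107.5,24.5),(-18,107.5-(34-24.5),17.5)])
```

```text
O in box [ 14.6 -50.4 107.7] tilt 24.94 yawerr 0.02 roll 0.09 F [-0.4 -0.1 -2.9] t 9.6 op 0.147
(15, 107.5, 24.5) turn [0.  0.4 0.1] shift [ 0.04 -0.01  0.05]
(-18, 107.5, 24.5) turn [0. 0. 0.] shift [-1.37  0.   -3.  ]
(-18, 98.0, 17.5) turn [ 0.  7. -0.] shift [ 0.88  0.   -0.17]
```

Run:
```python
from h import *
rows([(-18,107.5,25)]+[(-18,72.5+82*np.sin(np.radians(t)),t) for t in (20,15,10,5,0)]+[(-10,72.5,0),(0,72.5,0)])
```

```text
(-18, 107.5, 25) turn [ 0.  -0.1  0.1] shift [-1.35 -0.01 -2.96]
(-18, np.float64(100.54565175270483), 20) turn [ 0.  5. -0.] shift [ 0.64 -0.   -0.14]
(-18, np.float64(93.7231616984067), 15) turn [ 0.  5. -0.] shift [ 0.65 -0.   -0.08]
(-18, np.float64(86.73915056868829), 10) turn [-0.  5.  0.] shift [ 0.68  0.   -0.02]
(-18, np.float64(79.64677090530797), 5) turn [0. 5. 0.] shift [ 0.71 -0.    0.03]
(-18, np.float64(72.5), 0) turn [-0.  5. -0.] shift [0.72 0.   0.09]
(-10, 72.5, 0) turn [0. 0. 0.] shift [ 0.  -0.   0.8]
(0, 72.5, 0) turn [0. 0. 0.] shift [0. 0. 1.]
```

Request:
jog_arm(series=[[0,0,0,-0.35,0,-0.75,0.05],[0,0,0,-0.35,0,-0.75,0.05],[0,0,0,-0.35,0,-0.75,0.05],[0,0,0,-0.33,0,-0.72,0.05],[0,0,0,0,0,0,0.05],[0,0,0,0,0,0,0.05]])

```text
clock: 10.2
eef_pos: [510.5, -311.8, 123.8]
tcp_rot: [-0.003, 1.136, 0.124]
contact_force: [0.0, -0.2, -3.7]
opening: 0.15
```

Run:
```python
from h import *
where()
rows([(-18,72.5+82*np.sin(np.radians(t)),t) for t in (20,15,10,5,0)]+[(-10,72.5,0),(0,72.5,0)])
for n in('side','top'):
    p,d=r.grab_frame(n);p=np.ascontiguousarray(p[:,:,::-1]);x,y=(210,230) if n=='side' else (320,175);crop(p,x,y,200 if n=='side' else 140,190 if n=='side' else 130,4,f'pics/{n}6.png')
```

```text
O in box [-18.7 -50.4 107.5] tilt 24.93 yawerr -0.02 roll 0.1 F [ 0.  -0.2 -3.7] t 10.2 op 0.15
(-18, np.float64(100.54565175270483), 20) turn [-0.   4.9  0.1] shift [ 0.67 -0.01 -0.08]
(-18, np.float64(93.7231616984067), 15) turn [ 0.  5. -0.] shift [ 0.65 -0.   -0.08]
(-18, np.float64(86.73915056868829), 10) turn [-0.  5.  0.] shift [ 0.68  0.   -0.02]
(-18, np.float64(79.64677090530797), 5) turn [0. 5. 0.] shift [ 0.71 -0.    0.03]
(-18, np.float64(72.5), 0) turn [-0.  5. -0.] shift [0.72 0.   0.09]
(-10, 72.5, 0) turn [0. 0. 0.] shift [ 0.  -0.   0.8]
(0, 72.5, 0) turn [0. 0. 0.] shift [0. 0. 1.]
```

View pics/side6.png

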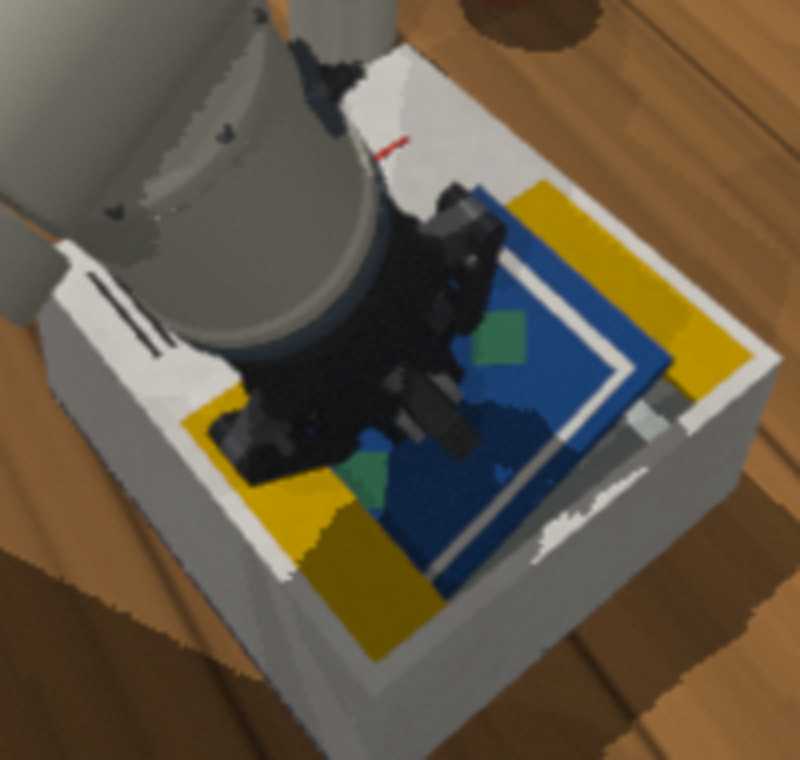

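View pics/top6.png

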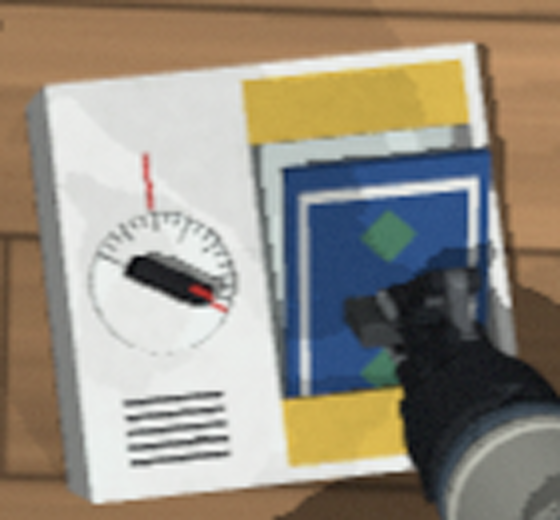

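The low end is under the -x lip and the high edge, side crop (475,190)–(670,360), is short of the +x lip. Tilting down.

Request:
jog_arm(series=[[0,2.5,0,0.33,0,-0.04,0.05],[0,2.5,0,0.32,0,-0.04,0.05],[0,2.5,0,0.33,0,-0.04,0.05],[0,2.5,0,0.32,0,-0.04,0.05],[0,2.5,0,0.34,0,-0.01,0.05],[0,2.5,0,0.34,0,-0.01,0.05],[0,0,0,0,0,0,0.05],[0,0,0,0,0,0,0.05]])

```text
clock: 11.1
eef_pos: [515.5, -310.5, 104.1]
tcp_rot: [-0.005, 1.397, 0.124]
contact_force: [0.4, -0.2, -2.7]
opening: 0.152
```

Run:
```python
from h import *
where()
rows([(-18,72.5+82*np.sin(np.radians(t)),t) for t in (5,0)]+[(-10,72.5,0),(0,72.5,0)])
for n in('side','top'):
    p,d=r.grab_frame(n);p=np.ascontiguousarray(p[:,:,::-1]);x,y=(210,230) if n=='side' else (320,175);crop(p,x,y,200 if n=='side' else 140,190 if n=='side' else 130,4,f'pics/{n}7.png')
```

```text
O in box [-17.9 -49.8  86.4] tilt 9.97 yawerr 0.05 roll 0.04 F [ 0.4 -0.2 -2.7] t 11.1 op 0.152
(-18, np.float64(79.64677090530797), 5) turn [0. 5. 0.] shift [ 0.67 -0.07  0.03]
(-18, np.float64(72.5), 0) turn [-0.  5. -0.] shift [0.72 0.   0.09]
(-10, 72.5, 0) turn [0. 0. 0.] shift [ 0.  -0.   0.8]
(0, 72.5, 0) turn [0. 0. 0.] shift [0. 0. 1.]
```

View pics/side7.png

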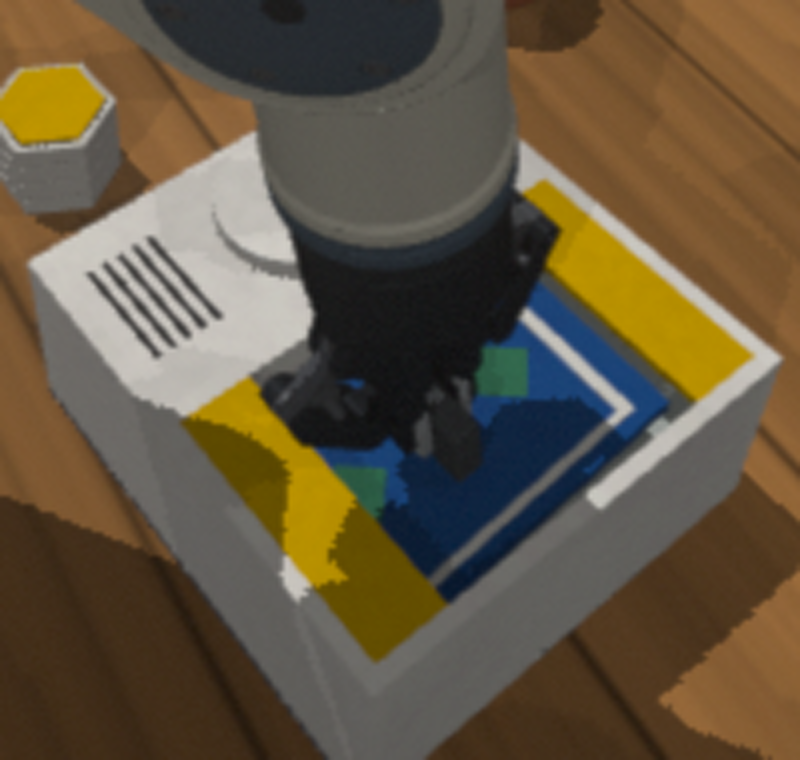

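View pics/top7.png

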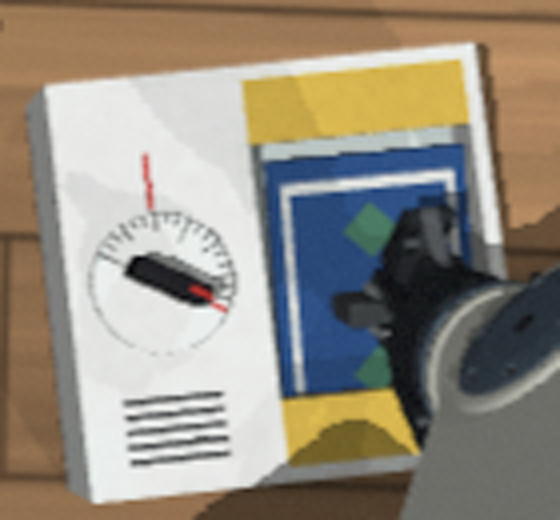

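Clear gap at the +x lip, no contact force. Continuing down to flat, then drawing back.

Request:
jog_arm(series=[[0,2.5,0,0.35,-0.05,0.02,0.05],[0,2.5,0,0.34,0,0.02,0.05],[0,2.5,0,0.36,0,0.04,0.05],[0,2.5,0,0.3,0,0.04,0.05],[0,0,0,0,0,0,0.05],[0,0,0,0,0,0,0.05]])

```text
clock: 11.8
eef_pos: [517.8, -310.9, 90.9]
tcp_rot: [-1.798, 1.57, -1.67]
contact_force: [0.1, 0.1, -3.0]
opening: 0.15
```

Run:
```python
from h import *
where()
rows([(0,72.5,0),(0,70.5,0)])
```

```text
O in box [-18.9 -50.5  72.9] tilt -0.01 yawerr -0.0 roll 0.04 F [ 0.1  0.1 -3. ] t 11.8 op 0.15
(0, 72.5, 0) turn [-0. -0.  0.] shift [ 0.04 -0.    1.89]
(0, 70.5, 0) turn [0. 0. 0.] shift [0.2 0.  0. ]
```

Request:
jog_arm(series=[[0,0,0,0,0,0.4,0.05],[0,0,0,0,0,0.5,0.05],[0,0,0,0,0,0.5,0.05],[0,0,0,0,0,0.45,0.05],[0,0,0,0,0,0,0.05],[0,0,0,0.12,0,0,0.05],[0,0,0,0.1,0,0,0.05],[0,0,0,0,0,0,0.05],[0,0,0,0,0,0,0.05]])

```text
clock: 12.7
eef_pos: [536.1, -308.7, 88.7]
tcp_rot: [-2.55, 1.569, -2.422]
contact_force: [-0.5, -0.5, -3.6]
opening: 0.147
```

Run:
```python
from h import *
where()
p,d=r.grab_frame('top');p=np.ascontiguousarray(p[:,:,::-1]);crop(p,320,175,140,130,5,'pics/top8.png')
```

```text
O in box [ -0.5 -50.6  70.7] tilt -0.09 yawerr -0.02 roll 0.06 F [-0.5 -0.5 -3.6] t 12.7 op 0.147
```

View pics/top8.png

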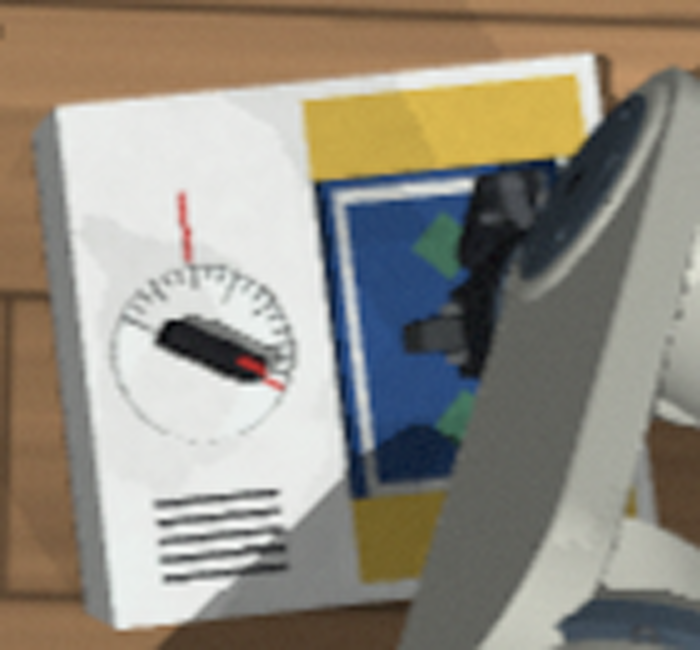

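Both ends look to be under the lips. The hatch weight is still on the wrist, so lower by small steps.

Request:
jog_arm(series=[[0,0,0,0.1,0,0,0.05],[0,0,0,0,0,0,0.05],[0,0,0,0,0,0,0.05],[0,0,0,0,0,0,0.05]])

```text
clock: 13.15
eef_pos: [536.2, -308.9, 88.4]
tcp_rot: [-2.351, 1.569, -2.223]
contact_force: [-2.9, -0.3, 6.0]
opening: 0.149
```

Request:
jog_arm(series=[[0,0,0,0,0,0,0.25],[0,0,0,0,0,0,0.45],[0,0,0,0,0,0,0.45],[0,0,0,0,0,0,0.45],[0,0,0,0,0,0,0.45]])

```text
clock: 13.65
eef_pos: [536.3, -308.7, 87.7]
tcp_rot: [-2.459, 1.569, -2.332]
contact_force: [0.2, -0.1, -0.1]
opening: 0.453
```

Request:
jog_arm(series=[[0,0,0,-0.5,0,0,0.45],[0,0,0,-1.5,0,0,0.45],[0,0,0,-3,0,0,0.45],[0,0,0,-4,0,0,0.45],[0,0,0,-4,0,0,0.45],[0,0,0,-3,0,0,0.45],[0,0,0,-1,4,0,0.45],[0,0,0,0,4,0,0.45],[0,0,0,0,4,0,0.45],[0,0,0,0,0,0,0.45]])

```text
clock: 14.65
eef_pos: [520.4, -185.8, 259.2]
tcp_rot: [-2.82, 1.57, -2.69]
contact_force: [-0.1, 0.2, 0.5]
opening: 0.45
```

Run:
```python
from h import *
where()
for n in('side','top'):
    p,d=r.grab_frame(n);np.save(n+'9.npy',d);p=np.ascontiguousarray(p[:,:,::-1]);cv2.imwrite(f'pics/{n}9f.png',p);x,y=(210,230) if n=='side' else (320,175);crop(p,x,y,200 if n=='side' else 140,190 if n=='side' else 130,4 if n=='side' else 5,f'pics/{n}9.png')
```

```text
O in box [ -0.4  73.3 241.2] tilt -0.04 yawerr 0.13 roll 0.01 F [-0.1  0.2  0.5] t 14.65 op 0.45
```

View pics/side9.png

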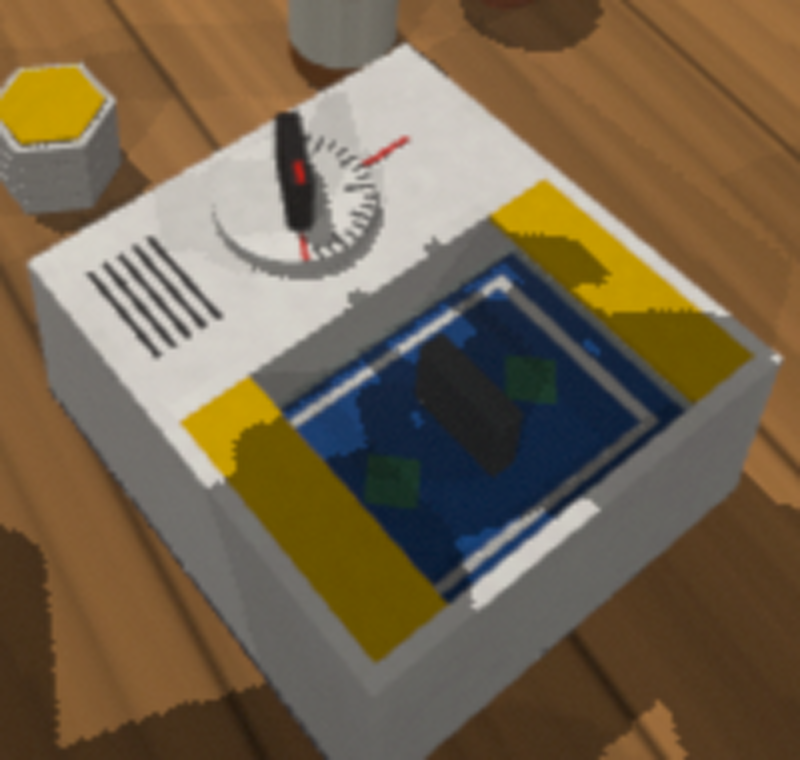

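View pics/top9.png

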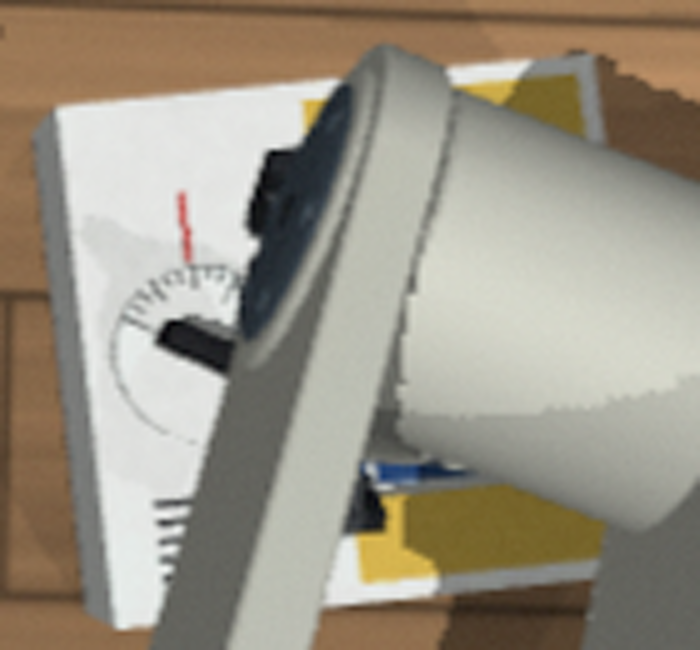

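Run:
```python
from h import *
b=F['box'];Rb=R.from_euler('z',b[2]).as_matrix()
H=np.array([[x,y-50,116] for x,y in((7,25),(7,-25),(-7,-25),(-7,25))]+[[70,y,78] for y in(-40,-45)])
print((((proj('side',H@Rb.T+[b[0],b[1],0])-[210,230])+.5)*4).round())
D=cloud('side',np.load('side9.npy'));Q=(D-[b[0],b[1],0])@Rb
for nm,c in(('-x',(-45,-80)),('+x',(40,-60)),('c',(20,-80)),('+y',(30,-20))):
    m=(abs(Q[...,0]-c[0])<10)&(abs(Q[...,1]-c[1])<8)&(Q[...,2]<95);print(nm,np.median(Q[m][:,2]),m.sum())
m=(abs(Q[...,0])<20)&(abs(Q[...,1]+50)<40)&(Q[...,2]>110)&(Q[...,2]<125);print(np.percentile(Q[m],[5,50,95],axis=0).round(1))
# white border near y side: dial target
ang=np.degrees(b[2])-119.5
# jaw axis (tool z) across bar: now tool z az = box yaw
for a in (ang+90,):
    z=np.array([np.cos(np.radians(a)),np.sin(np.radians(a)),0])
    T=toolR([0,0,-1],z)
    c=Rb@[0,71,0]+[b[0],b[1],0]
    print(a,c);go(c+[0,0,121],T)
p,M,s=cur();print(s['qpos'].round(2))
```

```text
[[446. 328.]
 [529. 412.]
 [504. 431.]
 [421. 346.]
 [566. 329.]
 [574. 336.]]
-x 78.2895753338621 119
+x 78.50384205678313 93
c 78.145381236851 105
+y 78.0169804925091 69
[[ -8.7 -73.6 111.7]
 [ -3.7 -52.2 116. ]
 [  3.6 -28.3 117.7]]
-22.181110189400826 [ 521.03583429 -188.04404062    0.        ]
turn [29.59  0.04  0.13] 29.6 | shift cm after turn [13.81  0.06 -0.07] | in current axes [13.81  0.12 -0.03]
[-0.35  0.22  1.76 -0.    1.17 -0.48]
```

Panel top at 78 mm everywhere, so it's flat. I'll clear the arm to check the centring from above before the dial.

Request:
jog_arm(series=[[0,0,0,0,3,-2,0.45],[0,0,0,0,4,-3,0.45],[0,0,0,0,4,-3,0.45],[0,0,0,0,4,-3,0.45],[0,0,0,0,3,-2,0.45],[0,0,0,0,0,0,0.45]])

```text
clock: 15.35
eef_pos: [367.0, -26.1, 258.0]
tcp_rot: [-2.748, 1.569, -2.619]
contact_force: [0.2, 0.1, -0.8]
opening: 0.446
```

Run:
```python
from h import *
p,d=r.grab_frame('top');np.save('top10.npy',d);p=np.ascontiguousarray(p[:,:,::-1]);cv2.imwrite('pics/top10f.png',p);crop(p,380,185,80,110,7,'pics/top10.png')
b=F['box'];Rb=R.from_euler('z',b[2]).as_matrix()
f=lambda H:(((proj('top',np.array(H)@Rb.T+[b[0],b[1],0])-[380,185])+.5)*7).round()
print(f([[x,y-50,116] for x,y in((7,25),(7,-25),(-7,-25),(-7,25))]));print('lips',f([[70,12,105],[70,-112,105],[-70,-112,105],[-70,12,105]]))
Q=(cloud('top',d)-[b[0],b[1],0])@Rb
m=(abs(Q[...,0])<20)&(abs(Q[...,1]+50)<40)&(Q[...,2]>108)&(Q[...,2]<125);print(np.percentile(Q[m],[3,50,97],axis=0).round(1),m.sum())
```

```text
[[173. 374.]
 [331. 358.]
 [337. 403.]
 [178. 419.]]
lips [[ 23. 187.]
 [411. 149.]
 [470. 594.]
 [ 77. 634.]]
[[ -8.3 -71.3 110.8]
 [ -1.8 -47.1 116.2]
 [  4.7 -23.3 120. ]] 149
```

View pics/top10.png

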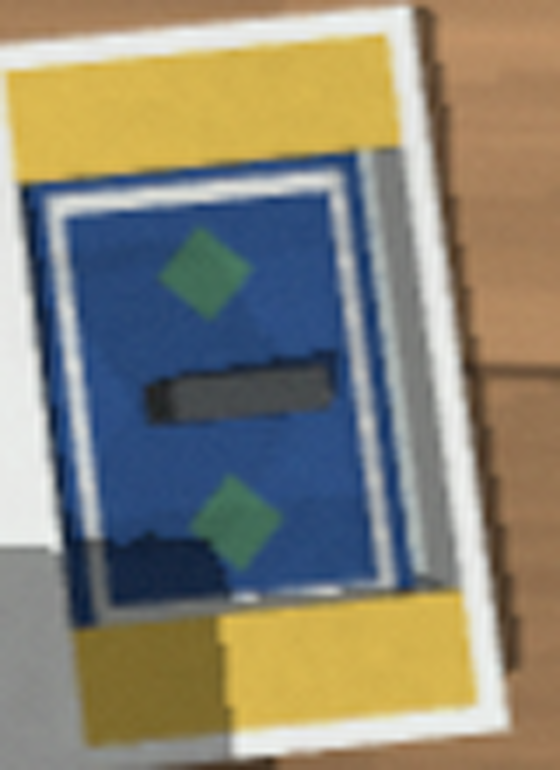

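View pics/top10f.png

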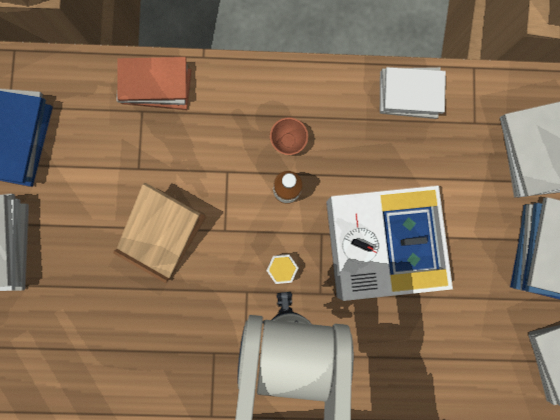

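Handle top sits at (173–331, 363–420), about 1.6 mm from ideal toward -x. White border is visible at both lips, and the jar, tiles and bowl haven't moved. On to the dial.

Run:
```python
from h import *
b=F['box'];Rb=R.from_euler('z',b[2]).as_matrix()
a=np.radians(np.degrees(b[2])-119.5+90)
T=toolR([0,0,-1],[np.cos(a),np.sin(a),0])
c=Rb@[0,71.5,0]+[b[0],b[1],0]
go(c+[0,0,200],T)
```

```text
turn [29.56  0.03  0.1 ] 29.6 | shift cm after turn [ 5.84 -9.11 20.13] | in current axes [  5.88 -17.84  13.01]
```

Request:
jog_arm(series=[[6,0,0,0,0,0,0.45],[6,0,0,0,0,0,0.45],[6,0,0,0,0,0,0.45],[6,0,0,0,0,0,0.45],[5.5,0,0,0,0,0,0.45],[0,0,0,0,-1.5,3.4,0.45],[0,0,0,0,-1.5,3.4,0.45],[0,0,0,0,-1.5,3.4,0.45],[0,0,0,0,-1.5,3.4,0.45],[0,0,0,0,-1.5,3.4,0.45],[0,0,0,2,-1.6,3.1,0.45],[0,0,0,2,0,0,0.45],[0,0,0,1.8,0,0,0.45],[0,0,0,0,0,0,0.45],[0,0,0,0,0,0,0.45]])

```text
clock: 16.9
eef_pos: [521.5, -189.0, 199.8]
tcp_rot: [-1.937, 1.569, -2.325]
contact_force: [-0.5, 0.6, 0.3]
opening: 0.447
```

Run:
```python
from h import *
b=F['box'];Rb=R.from_euler('z',b[2]).as_matrix()
a=np.radians(np.degrees(b[2])-119.5+90)
T=toolR([0,0,-1],[np.cos(a),np.sin(a),0])
c=Rb@[0,71.5,0]+[b[0],b[1],0]
go(c+[0,0,122],T);print(cur()[2]['qpos'].round(2))
p,d=r.grab_frame('side');p=np.ascontiguousarray(p[:,:,::-1]);crop(p,230,200,120,110,6,'pics/s11.png')
```

```text
turn [-0.07 -0.04  0.11] 0.1 | shift cm after turn [ 7.78  0.11 -0.1 ] | in current axes [ 7.78  0.13 -0.1 ]
[-0.35  0.28  1.82 -0.    1.05  0.04]
```

View pics/s11.png

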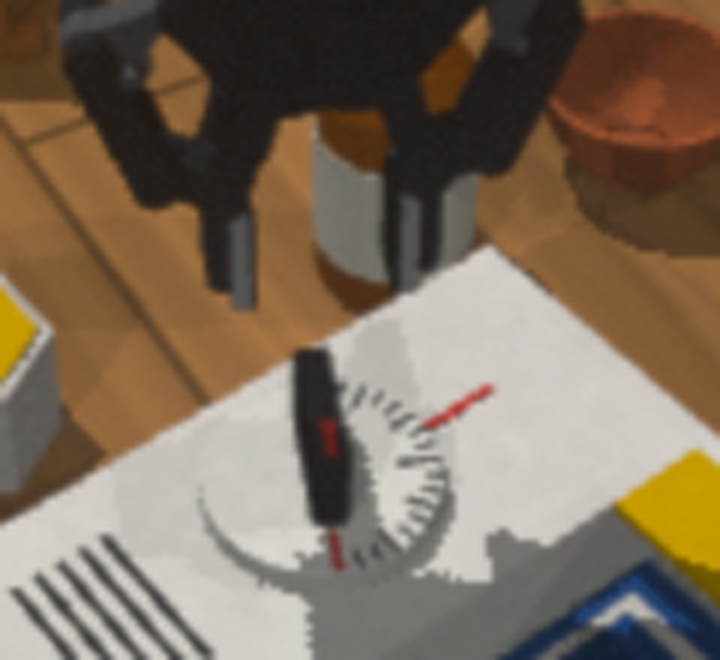

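The fingers, at (235,290) and (405,275), straddle the bar at (322,440). Going down and gripping.

Request:
jog_arm(series=[[0,0,0,1.5,0.1,-0.1,0.45],[0,0,0,2.5,0,0,0.45],[0,0,0,2.2,0,0,0.45],[0,0,0,1.2,0,0,0.45],[0,0,0,0.3,0,0,0.45],[0,0,0,0,0,0,0.45],[0,0,0,0,0,0,0.05],[0,0,0,0,0,0,0.05],[0,0,0,0,0,0,0.05],[0,0,0,0,0,0,0.05]], force=35)

```text
clock: 17.95
eef_pos: [522.8, -187.5, 124.1]
tcp_rot: [-0.333, 1.566, -0.72]
contact_force: [6.0, -3.4, -1.8]
opening: 0.13
```

Request:
jog_arm(series=[[0,0,0,0,0,0.1,0.05],[-3,0,0,0,0,0,0.05],[-5,0,0,0,0,0,0.05],[-5,0,0,0,0,0,0.05],[-5,0,0,0,0,0,0.05],[-2,0,0,0,0,0,0.05],[0,0,0,0,0,0,0.05]])

```text
clock: 18.65
eef_pos: [522.9, -187.5, 124.0]
tcp_rot: [-0.884, 1.567, -0.922]
contact_force: [3.8, -2.1, 6.9]
opening: 0.129
```

Run:
```python
from h import *
p,M,s=cur();print(M.round(3),(M.T@s['contact_force']).round(1),p,s['wrist_torque'])
print('jaw az',np.degrees(np.arctan2(M[1,2],M[0,2])))
```

```text
[[ 0.002  0.038  0.999]
 [-0.003  0.999 -0.038]
 [-1.    -0.003  0.002]] [-6.9 -2.   3.9] [ 522.86112397 -187.53264918  124.01115465] [-0.2362372  -0.31035548  0.08653747]
jaw az -2.1603223513575442
```

Request:
jog_arm(series=[[-4,0,0,0,0,0,0.05],[-5.5,0,0,0,0,0,0.05],[-5.5,0,0,0,0,0,0.05],[-5.5,0,0,0,0,0,0.05],[-5.5,0,0,0,0,0,0.05],[-5.5,0,0,0,0,0,0.05],[-5.5,0,0,0,0,0,0.05],[-5.5,0,0,0,0,0,0.05],[-5.5,0,0,0,0,0,0.05],[-5.5,0,0,0,0,0,0.05],[-4,0,0,0,0,0,0.05],[-2,0,0,0,0,0,0.05],[0,0,0,0,0,0,0.05],[0,0,0,0,0,0,0.05]])

```text
clock: 20.05
eef_pos: [523.0, -187.6, 124.0]
tcp_rot: [-1.887, 1.567, -0.888]
contact_force: [4.4, -1.3, 6.1]
opening: 0.132
```

Run:
```python
from h import *
p,M,s=cur();print((M.T@s['contact_force']).round(1),p,s['wrist_torque'])
print('jaw az',np.degrees(np.arctan2(M[1,2],M[0,2])))
```

```text
[-6.1 -4.4  1.3] [ 523.01056147 -187.60551101  123.99925596] [-0.38493595 -0.48142143  0.06325841]
jaw az 57.24075807168926
```

Request:
jog_arm(series=[[0,0,0,0,0,0,0.3],[0,0,0,0,0,0,0.45],[0,0,0,0,0,0,0.45],[0,0,0,0,0,0,0.45],[0,0,0,-1,0,0,0.45],[0,0,0,-3,0,0,0.45],[0,0,0,-4,0,0,0.45],[0,0,0,-4,0,0,0.45],[0,0,0,-1,-2.5,-3.5,0.45],[0,0,0,0,-2.5,-3.5,0.45],[0,0,0,0,0,-4,0.45],[0,0,0,0,0,-4,0.45],[0,0,0,0,0,-2,0.45],[0,0,0,0,0,0,0.45]])

```text
clock: 21.45
eef_pos: [470.2, -358.9, 253.5]
tcp_rot: [3.092, 1.568, -2.194]
contact_force: [-0.2, -0.2, -0.4]
opening: 0.451
```

Run:
```python
from h import *
for n in('side','top'):
    p,d=r.grab_frame(n);np.save(n+'12.npy',d);p=np.ascontiguousarray(p[:,:,::-1]);cv2.imwrite(f'pics/{n}12f.png',p)
    crop(p,*((250,235,80,75) if n=='side' else (330,205,70,70)),8,f'pics/{n}12.png')
```

```text
(no output)
```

View pics/side12.png

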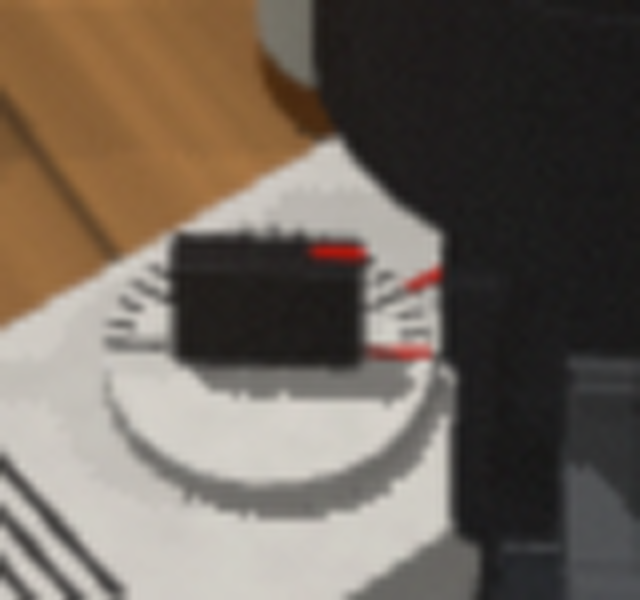

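View pics/top12.png

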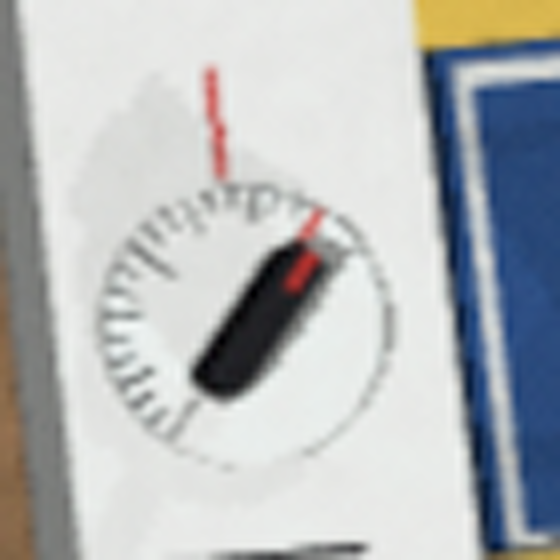

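View pics/side12f.png

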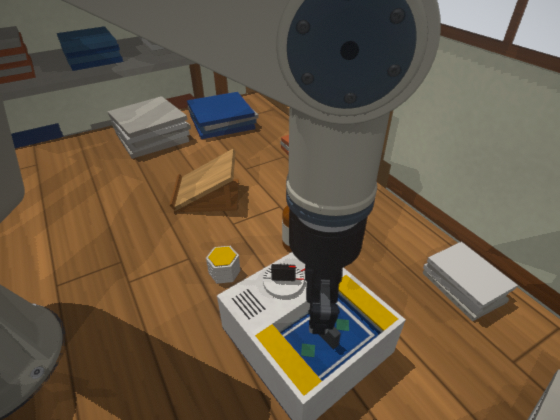

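Run:
```python
from h import *
b=F['box'];Rb=R.from_euler('z',b[2]).as_matrix()
q=lambda c,z:((ray('top',*((np.array(c)+.5)/8-.5+[330,205]),z)-[b[0],b[1],0])@Rb)[:2]
C=q((245,327),115);print('c',C)
A=np.array([0,70.8])
for nm,c,z in(('tick out',(321,211),115),('tick in',(304,238),115),('180 out',(178,441),115),('90 out',(125,240),115),('idx out',(210,68),105),('idx in',(221,178),105)):
    P=q(c,z);v=P-C;w=P-A;print(nm,P.round(1),np.degrees(np.arctan2(v[1],v[0])).round(1),np.degrees(np.arctan2(w[1],w[0])).round(1))
e1=q((300,250),149);e0=q((212,390),149);
v=q((321,211),115)-q((178,441),115);print('0-180 line',np.degrees(np.arctan2(v[1],v[0])))
# bar top: red end corners / far end corners
for c in((278,240),(322,262),(190,380),(236,400)):print(q(c,149).round(1))
P,M,s=cur()
# side bar
d=np.load('top12.npy');Q=(cloud('top',d)-[b[0],b[1],0])@Rb
m=(np.hypot(Q[...,0],Q[...,1]-71)<26)&(Q[...,2]>138)&(Q[...,2]<155);X=Q[m][:,:2];X=X-X.mean(0);w=np.linalg.eigh(X.T@X)[1][:,1];print('pca',m.sum(),np.degrees(np.arctan2(w[1],w[0])))
t=cv2.imread('pics/top12f.png');crop(t,385,185,75,110,7,'pics/top12h.png')
```

```text
c [ 0.20518292 72.01221861]
tick out [29.3 47.8] -39.7 -38.1
tick in [22.5 53.3] -40.0 -37.9
180 out [-28.4  93.6] 143.0 141.3
90 out [ 26.7 101.8] 48.3 49.2
idx out [71.7 71.7] -0.2 0.7
idx in [41.3 72.2] 0.2 1.9
0-180 line -38.39168695474882
[21.7 66.6]
[14.8 55.7]
[-12.4  93.9]
[-18.8  82.5]
pca 134 138.9685367166808
```

View pics/top12f.png

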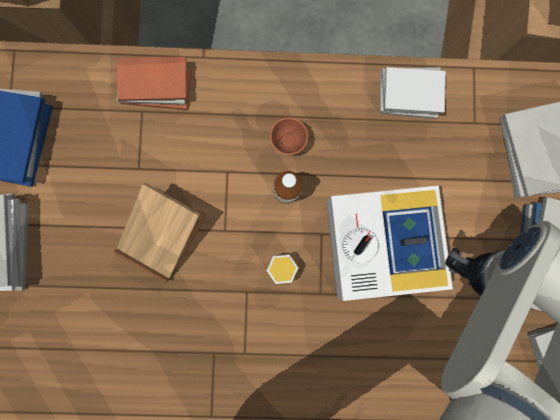

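Request:
jog_arm(series=[[0,0,0,0,0,-4,0.45],[0,0,0,0,0,-4,0.45],[0,0,0,-2,0,-3,0.45],[0,0,0,0,0,0,0.45],[0,0,0,0,0,0,0.45]])

```text
clock: 22.05
eef_pos: [413.0, -448.9, 273.6]
tcp_rot: [-2.784, 1.569, -1.784]
contact_force: [0.9, 0.2, -0.2]
opening: 0.448
```

Run:
```python
from h import *
for n in('side','top'):
    p,d=r.grab_frame(n);p=np.ascontiguousarray(p[:,:,::-1]);cv2.imwrite(f'pics/{n}13f.png',p)
# rectified top view of disc, z=115, in box frame, 40mm radius
b=F['box'];Rb=R.from_euler('z',b[2]).as_matrix()
for n in('top','side'):
    im=cv2.imread(f'pics/{n}13f.png');N=640;k=110/N
    i,j=np.mgrid[:N,:N];X=np.stack([55-i*k,71+55-j*k,np.full(i.shape,115.)],-1).reshape(-1,3)
    u=proj(n,X@Rb.T+[b[0],b[1],0]).reshape(N,N,2).astype(np.float32)
    o=cv2.remap(im,u[...,0],u[...,1],cv2.INTER_CUBIC);cv2.imwrite(f'pics/rect_{n}.png',o)
```

```text
(no output)
```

View pics/rect_top.png

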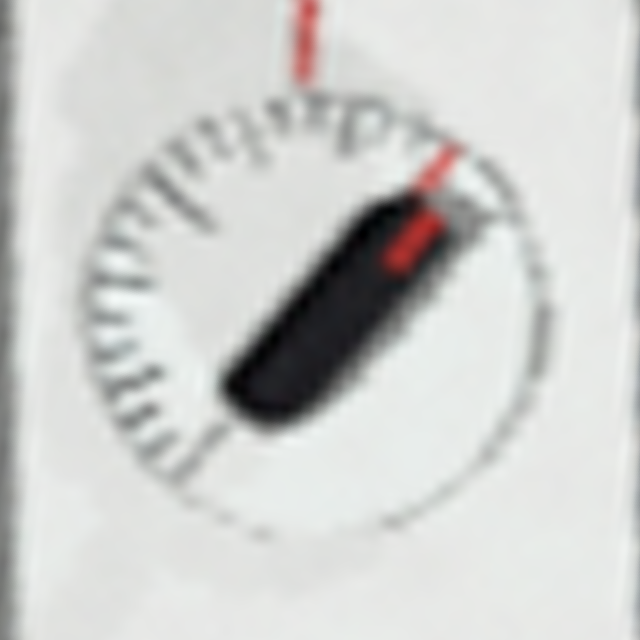

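View pics/rect_side.png

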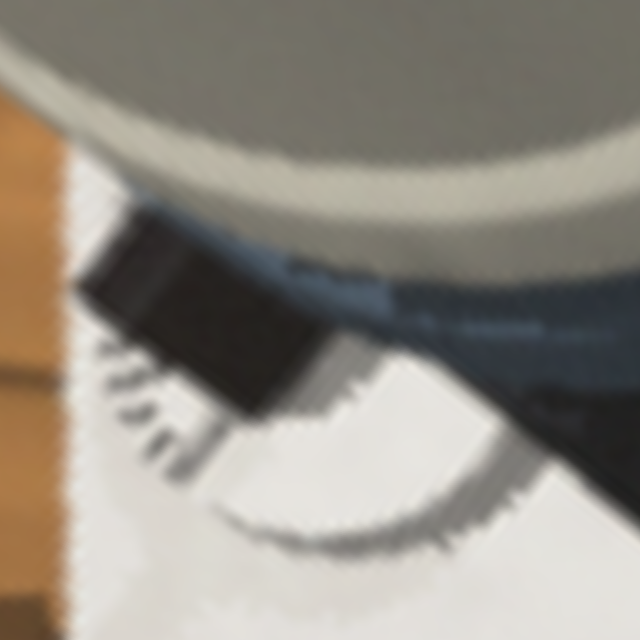

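View pics/side13f.png

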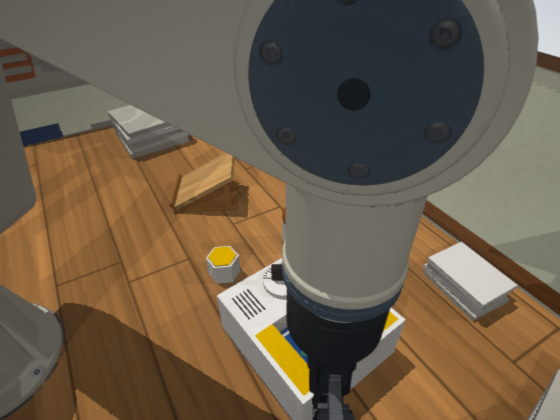

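Run:
```python
from h import *
p,M,s=cur()
go(np.array([330,-300,290]),M);go(np.array([340,0,290]),M)
```

```text
turn [0. 0. 0.] 0.0 | shift cm after turn [-1.72 14.97  7.98] | in current axes [-1.72 14.97  7.98]
turn [0. 0. 0.] 0.0 | shift cm after turn [-1.74 30.31 33.78] | in current axes [-1.74 30.31 33.78]
```

Request:
jog_arm(series=[[0,0,0,-0.7,2,1,0.45],[0,0,0,-1,3,1.5,0.45],[0,0,0,0,3.5,1.8,0.45],[0,0,0,0,3.5,1.8,0.45],[0,0,0,0,3,1.9,0.45],[0,0,0,0,2,3.2,0.45],[0,0,0,0,2,3.2,0.45],[0,0,0,0,2,3.2,0.45],[0,0,0,0,2,3.2,0.45],[0,0,0,0,2,3.2,0.45],[0,0,0,0,2,3.2,0.45],[0,0,0,0,2,3.2,0.45],[0,0,0,0,1.3,3.4,0.45],[0,0,0,0,0,0,0.45]])

```text
clock: 23.55
eef_pos: [339.7, 3.1, 289.4]
tcp_rot: [1.955, 1.57, 2.962]
contact_force: [0.7, -0.5, 0.3]
opening: 0.452
```

```bash
cat > dial.py <<'E'
from h import *
from scipy.optimize import minimize
b=F['box'];Rb=R.from_euler('z',b[2]).as_matrix()
# tick samples: dark at k*10, bright at k*10+5
def score(im,n,cx,cy,th):
    rr=np.linspace(33,36,5);tot=0
    def samp(deg):
        a=np.radians(deg-th);X=np.stack([cx+np.outer(np.cos(a),rr),cy+np.outer(np.sin(a),rr),np.full((len(a),len(rr)),115.)],-1).reshape(-1,3)
        u=proj(n,X@Rb.T+[b[0],b[1],0]).astype(np.float32).reshape(1,-1,2)
        return cv2.remap(im,u[...,0],u[...,1],cv2.INTER_CUBIC)
    return samp(np.arange(10,181,10.)).mean()-samp(np.arange(15,180,10.)).mean()
def fit(path,n,t0):
    im=cv2.imread(path,0).astype(np.float32);best=[]
    for th in np.arange(t0-6,t0+6.1,.5):
        for cx in np.arange(-3,3.1,1):
            for cy in np.arange(68,75,1): best.append((score(im,n,cx,cy,th),cx,cy,th))
    best.sort();m=minimize(lambda p:score(im,n,*p),best[0][1:],method='Nelder-Mead');print(path,best[0],m.x.round(2),round(m.fun,1))
    ths=[b[3] for b in best[:40]];print('top40 th',np.mean(ths).round(2),np.std(ths).round(2))
E
python3 - <<'E'
from dial import *
for n in('side','top'):
    p,d=r.grab_frame(n);np.save(n+'14.npy',d);cv2.imwrite(f'pics/{n}14f.png',np.ascontiguousarray(p[:,:,::-1]))
fit('pics/top0.png','top',119.5);fit('pics/side0.png','side',119.5)
fit('pics/top14f.png','top',40);fit('pics/side14f.png','side',40)
s=cv2.imread('pics/side14f.png');crop(s,255,240,70,65,9,'pics/side14.png')
E
```

```text
pics/top0.png (np.float32(-52.116486), np.float64(1.0), np.int64(72), np.float64(120.0)) [  1.01  71.85 119.68] -52.6
top40 th 119.44 1.47Traceback (most recent call last):
  File "<stdin>", line 4, in <module>
  File "dial.py", line 16, in fit
    for cy in np.arange(68,75,1): best.append((score(im,n,cx,cy,th),cx,cy,th))
                                               ~~~~~^^^^^^^^^^^^^^^
  File "dial.py", line 11, in score
    return samp(np.arange(10,181,10.)).mean()-samp(np.arange(15,180,10.)).mean()
                                              ~~~~^^^^^^^^^^^^^^^^^^^^^^^
  File "dial.py", line 9, in samp
    u=proj(n,X@Rb.T+[b[0],b[1],0]).astype(np.float32).reshape(1,-1,2)
      ~~~~^^^^^^^^^^^^^^^^^^^^^^^^
  File "h.py", line 9, in proj
    K,p,M=cal(n);q=(K@(M.T@(np.atleast_2d(X)-p).T)).T;return q[:,:2]/q[:,2:]
          ~~~^^^
  File "h.py", line 5, in cal
    c=r.get_calibration(n);return c['mtx'],np.array(c['position']),R.from_euler('xyz',c['rotation']).as_matrix()
ValueError: time passes only in moves, steps and waits
```

View pics/side14f.png

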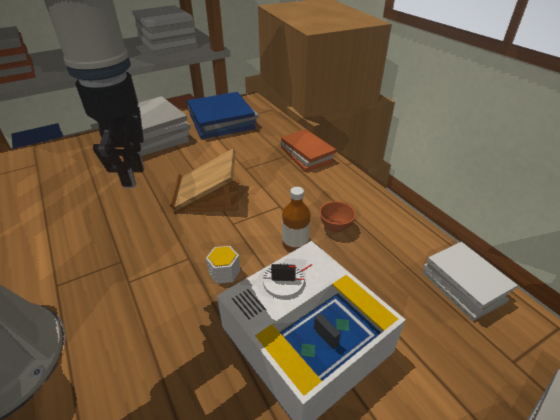

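Too many calibration calls in one script; I'll cache them.

```bash
sed -i 's/^def cal(n):/import functools\n@functools.lru_cache(None)\ndef cal(n):/' h.py
python3 - <<'E'
from dial import *
fit('pics/side0.png','side',119.5)
fit('pics/top14f.png','top',40);fit('pics/side14f.png','side',40);fit('pics/top12f.png','top',40)
s=cv2.imread('pics/side14f.png');crop(s,255,240,70,65,9,'pics/side14.png')
s=cv2.imread('pics/top14f.png');crop(s,320,180,140,120,5,'pics/top14.png')
print(r.sense()['clock'])
E
```

```text
pics/side0.png (np.float32(-52.048203), np.float64(1.0), np.int64(72), np.float64(119.0)) [  1.03  72.14 119.29] -52.5
top40 th 119.56 2.03
pics/top14f.png (np.float32(-56.907288), np.float64(1.0), np.int64(72), np.float64(40.0)) [ 0.99 71.81 39.94] -57.7
top40 th 40.1 1.69
pics/side14f.png (np.float32(-29.689323), np.float64(1.0), np.int64(72), np.float64(40.0)) [ 1.04 72.48 40.06] -31.6
top40 th 40.83 2.94
pics/top12f.png (np.float32(-57.01689), np.float64(1.0), np.int64(72), np.float64(40.0)) [ 0.99 71.81 39.94] -57.8
top40 th 40.19 1.58
23.65
```

View pics/side14.png

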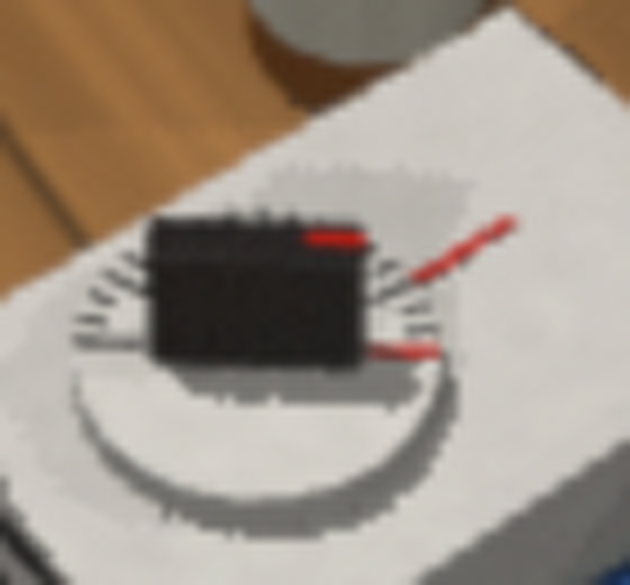

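View pics/top14.png

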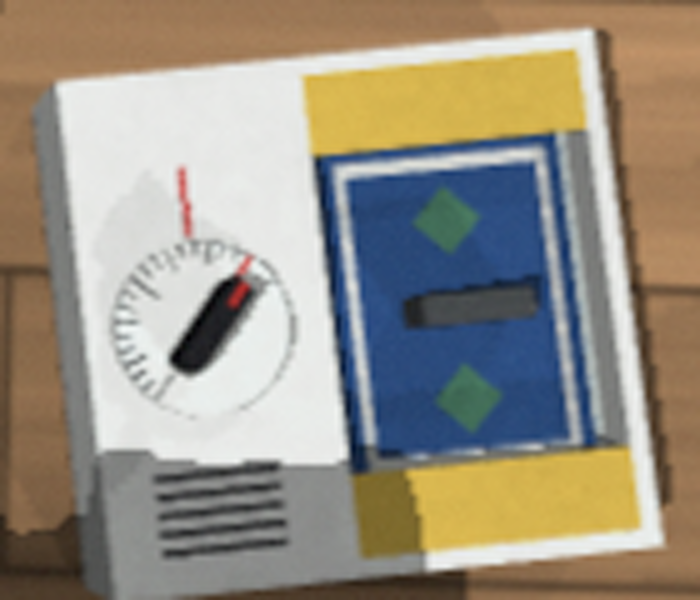

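Run:
```python
from h import *
b=F['box'];Rb=R.from_euler('z',b[2]).as_matrix()
q=lambda c,z,n='top',o=(320,180),s=5:((ray(n,*((np.array(c)+.5)/s-.5+np.array(o)),z)-[b[0],b[1],0])@Rb)[:2].round(1)
print('diamonds top',q((447,220),78),q((469,397),78))
print('lips top',q((316,157),105),q((585,131),105),q((352,470),105),q((628,447),105))
s=cv2.imread('pics/side14f.png');crop(s,260,280,140,110,5,'pics/s14h.png')
```

```text
diamonds top [ 38.4 -49.8] [-41.1 -49.7]
lips top [70.5 11.8] [  70.4 -108.5] [-66.6  12.6] [ -68.8 -109.1]
```

View pics/s14h.png

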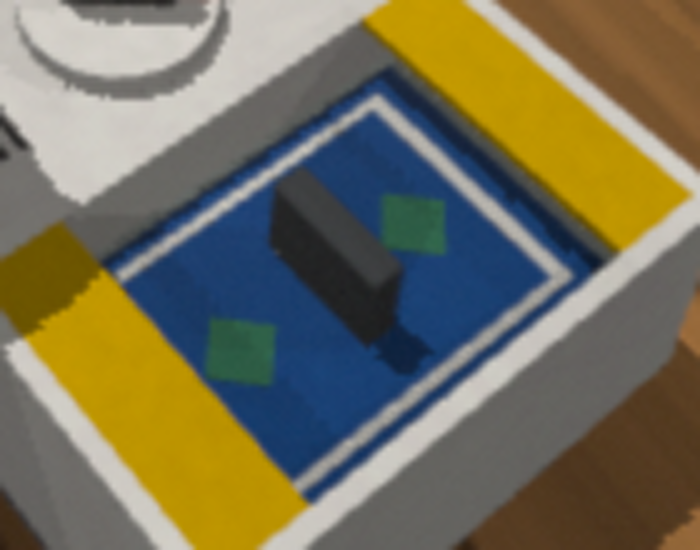

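Tick fits give 39.9° (top) and 40.1° (side). The hatch is flat, about 2.7 mm off centre in x, with both ends roughly 9 mm or more under the lips. The jar, tiles and bowl look unmoved. Handing in.

Run:
```python
from h import *
for n in('top',):
    D0=cloud(n,np.load('top0.npy'));D=cloud(n,np.load('top14.npy'))
    for u,v in[(283,269),(288,187),(290,137)]:print((D[v-3:v+4,u-3:u+4]-D0[v-3:v+4,u-3:u+4]).reshape(-1,3).mean(0).round(1))
print(r.sign_off())
```

```text
[0.  0.  0.4]
[-3.2  0.7 23.4]
[ 0.2 -0.  -0.7]
the job is handed in; nothing more can be done
None
```

I laid the hatch in the damp box and set the dial to 40°, and handed the job in at about 23.7 s of the 61 s allowed. No verdict came back.

**What I did:** I took the hatch off the rack by its handle and slid its -x end, tilted 25°, under the -x lip. I then lowered the other end past the +x lip, drew the hatch back to the middle and released it. After that I gripped the dial bar, turned it 79.5° counterclockwise from about 119.5°, let go and moved clear.

**Last checks:**
- **Dial:** fitting the scale ticks gave 39.9° in the top view and 40.1° in the side view. Rougher readings by hand ranged from about 38° to 42°.
- **Hatch:** its top face measured 78 mm at four spots, so it lies flat on the ledges. It sits about 2.7 mm off centre toward -x and about 1.5 mm in y, so the lips overlap its ends by about 9 and 15 mm. I left that uncorrected so as not to touch the hatch again after the dial.
- **Loose objects:** the tile stack and bowl have not moved, by depth. For the jar, the depth reading near the cap changed by 23 mm in height. I think that is noise from the cap and glass, because the jar is at the same pixels in the before and after pictures and the arm stayed clear of it. I saw this only as I handed in and did not check it further.
- **Forces:** the readings I took stayed under about 10 N.

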